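# Re-tool the die carrier of the pipe threader

### The arm

A 7-joint arm with a two-finger parallel gripper is mounted at the origin on the work surface. World frame = base frame: x ahead of the robot, y to its left, z up, the work surface at z = 0. Lengths are in mm, angles in rad, forces in N, time in s.
With the tool pointing down it reaches from about 400 to 875 mm from the base axis. Payload 4.4 kg.
Tool frame: the origin (TCP) lies midway between the tips of the shut fingers; the grasp point (between the pads) lies 19 mm behind it; z points along the fingers, y is the direction in which the jaws open and shut (so a half turn about z gives the same grasp; the last joint's range is limited). The gripper opens to 85 mm and grips with 20 to 120 N. Pads are 22 mm wide; open, the fingers measure 114 mm over their backs; the gripper's body (76 mm by 85 mm) begins 54 mm behind the grasp point. The pads swing forward as they close: fully open they stand 13 mm farther back than shut.
Start: joints at [-1.296, 0.628, 0.038, 1.517, -0.027, 0.996, -0.02], TCP at [217.232, 612.64, 193.913] pointing down, gripper open.
Joint ranges: [-3.06, 3.06], [-0.37, 2.12], [-1.25, 1.32], [0.18, 2.47], [-1.1, 4.24], [0.23, 1.98], [-2.94, 2.94]. Speed limits (rad/s): [2.57, 2.57, 3.14, 3.14, 3.14, 3.14, 3.14].

### API

Orientations are given as [roll, pitch, yaw] about the fixed x, y, z axes, in that order (R = Rz(yaw) Ry(pitch) Rx(roll)).
In Python, from cell import * gives the robot as it stands. The module is installed in compiled form; this text tells all that it offers.
- The arm moves only by the tool move_arm, never from a script. Its argument "series" is a list of rows, each a list of 2 entries, a list of its own where there are three numbers: the shift along the tool's x, y, z in m, then the turn about the tool's z in rad. In form: [[[x, y, z], yaw], ...]. A call has 1 to 5 rows; each row is the pose to reach, as a shift and turn from the pose measured when the call began, along the tool's axes at that moment; what a row does not reach only later rows make up. A row lasts 1/8 s, in which the tool goes at most 62.5 mm and 10.7 degrees, less where a joint would pass 70% of its speed; a pose out of reach is approached as far as the arm can. A call with a gripper value outside its range is refused whole. "claw" is the opening, from 0 (shut) to 1 (fully open), set as the call begins (left out, the last holds). The fingers move at their own pace and stop on an object; the grip force is fixed at half the most. Time passes only in rows, so rows that repeat a pose let the fingers close. It gives the time, the measured TCP pose, the force and the opening at its end, in the units of the state.
- read_state(): the state, without advancing time (a new reading comes with each control period).
- get_image(name): name is "scene" or "top"; returns the picture (480x640x3 uint8, blue, green, red); there is no depth.
- camera_model(name): a dict with "fov_y" (degrees; the focal length in pixels is half the picture's height over the tangent of half this angle, whatever the lens; pixels are square), "cx", "cy" (the principal point, pixels), "pose" (4x4, takes a point from camera to world coordinates). Camera axes: x right, y down, z forward; pixel columns grow to the right and rows downward; lengths in mm; the calibration is good to about 2 mm. A picture is of the moment at which its call begins. camera_model takes no time and is no camera call.
- finish_job(): hands the job in, once; it reports no verdict.
The state is a dict: "clock": time; "qpos": joint angles; "qd": joint speeds; "tau": joint torques, N m; "eef_pos": TCP position; "tool_rot": TCP orientation; "force": force on the tool from outside, world axes, zero at the start; "torque": the same for the moment, N m; "width": finger opening in mm.
Only numpy, scipy, OpenCV 4.12 (cv2) and the standard library are available. Lean on these libraries where they do the work, as an engineer would, in place of code of your own. Each camera call takes 0.05 s, during which the arm holds its last target. There are 200 camera calls.

### The job

Get the die carrier of the pipe threader ready: push the ejector rod in to drive the worn brass bush out of its bore and put the bush in the scrap bin, and seat every steel die that lies on the cart fully home, flat and square in a pocket of the carrier, any die in any free pocket with its narrow nose in the pocket's narrow end. When all the dies are in, swing the keeper down over them until its tongue rests fully in the forked catch, and leave the flask, the tape measure and the pipe coupling alone.

Things in the scene. Friction and masses are not known exactly. Their poses are not given: they have to be found in the camera images.
- die0_center (a point): One of three or four identical upright plain steel dies (None if absent), 50 mm long, 36 mm high, about 0.22 kg; this is its centre, 18 mm above its underside. Own x runs along it to the narrow nose: 28 mm wide from x = -25 to +11 mm, nose 14 mm wide from +11 to +25 mm. z is up. Grip it across the 28 mm, about 7 mm behind the centre, within 20 mm of its top (24 mm stand out when seated).
- die1_center (a point): One of three or four identical upright plain steel dies (None if absent), 50 mm long, 36 mm high, about 0.22 kg; this is its centre, 18 mm above its underside. Own x runs along it to the narrow nose: 28 mm wide from x = -25 to +11 mm, nose 14 mm wide from +11 to +25 mm. z is up. Grip it across the 28 mm, about 7 mm behind the centre, within 20 mm of its top (24 mm stand out when seated).
- die2_center (a point): One of three or four identical upright plain steel dies (None if absent), 50 mm long, 36 mm high, about 0.22 kg; this is its centre, 18 mm above its underside. Own x runs along it to the narrow nose: 28 mm wide from x = -25 to +11 mm, nose 14 mm wide from +11 to +25 mm. z is up. Grip it across the 28 mm, about 7 mm behind the centre, within 20 mm of its top (24 mm stand out when seated).
- die3_center (a point): One of three or four identical upright plain steel dies (None if absent), 50 mm long, 36 mm high, about 0.22 kg; this is its centre, 18 mm above its underside. Own x runs along it to the narrow nose: 28 mm wide from x = -25 to +11 mm, nose 14 mm wide from +11 to +25 mm. z is up. Grip it across the 28 mm, about 7 mm behind the centre, within 20 mm of its top (24 mm stand out when seated).
- carrier: Grey fixed die carrier block, 90 mm (x) by 256 mm (y), top 26 mm above the cart; origin under its centre. Four pockets in a row along y, pitch 62 mm, pocket 0 at the -y end. Keeper hinged at the middle of its far (+x) edge; at its +y end (y = 190 mm) the ejector block, 64 mm wide and 66 mm high from x = -30 to 30 mm, and behind that the cradle.
- pocket0 (a point): Pocket 0 of the carrier: where the centre of a fully seated die lies, 32 mm above the cart. The pocket is 12 mm deep, its floor 14 mm above the cart. It has a die's outline with 1.5 mm to spare all round, its narrow end towards its own +x: a seated die's x points along this x.
- pocket1 (a point): Pocket 1 of the carrier: where the centre of a fully seated die lies, 32 mm above the cart. The pocket is 12 mm deep, its floor 14 mm above the cart. It has a die's outline with 1.5 mm to spare all round, its narrow end towards its own +x: a seated die's x points along this x.
- pocket2 (a point): Pocket 2 of the carrier: where the centre of a fully seated die lies, 32 mm above the cart. The pocket is 12 mm deep, its floor 14 mm above the cart. It has a die's outline with 1.5 mm to spare all round, its narrow end towards its own +x: a seated die's x points along this x.
- pocket3 (a point): Pocket 3 of the carrier: where the centre of a fully seated die lies, 32 mm above the cart. The pocket is 12 mm deep, its floor 14 mm above the cart. It has a die's outline with 1.5 mm to spare all round, its narrow end towards its own +x: a seated die's x points along this x.
- keeper (a joint): Angle (rad) of the keeper, a T-shaped steel bar on the carrier: 0 = down over the dies, tongue resting in the catch; it starts standing up at 1.7 to 1.95 (pi/2 = upright; stop at 2.0). Stiff hinge: it stays where it is left, and 1 to 2 N at the tab moves it. It cannot go down while a die stands proud of its pocket.
- keeper_hinge (a point): Fixed middle of the keeper's hinge line (along y), 58 mm above the cart, 65 mm in x from the carrier's middle; axes as the carrier's. A tongue, 12 mm wide, 8 mm thick, runs from it to the tab, with a 10 mm thick crossbar 65 mm out that reaches 98 mm to either side. At angle a, a point at radius r lies at x = -r cos a, z = +r sin a from here.
- keeper_tab (a point): Centre of the tab at the free end of the keeper's tongue, 20 x 20 x 10 mm, 150 mm from the hinge line. When the keeper is down it is 85 mm in front (-x) of the carrier's middle, 58 mm above the cart, clear of block and catch, with 53 mm of air under it.
- catch (a point): Forked catch at the middle of the carrier's near (-x) edge: two steel prongs 20 mm apart, 64 mm high; fixed. This point, 58 mm above the cart, is where the middle of the tongue lies when it rests in the fork.
- ejector (a joint): How far (m) the ejector rod has been pushed in, 0 to 0.050. It slides along carrier +x, takes about 3 to 5 N and stays where it is left. Beyond about 0.035 the bush is right out of its bore.
- knob_face (a point): Centre of the near (-x) face of the ejector rod's knob, 26 mm in diameter, 12 mm thick, 36 mm above the cart; it moves with the rod. Push along its own +x. It starts 62 to 65 mm in front of the ejector block, its near side free.
- bush: The worn brass bush, a cylinder 28 mm in diameter and 26 mm long, 0.08 kg; origin at its centre, x along its axis. It starts seated in the bore of the ejector block, flush with its far (+x) face, 36 mm above the cart.
- cradle (a point): Where the centre of the bush lies after the rod is pushed right in, about 32 mm behind (+x of) the ejector block and 32.5 mm above the cart: it slides, axis along carrier x, onto two 4 mm rails (16 mm apart inside, tops 21 mm above the cart, 82 mm long, 30 mm high stop at the end), both its sides free to be gripped.
- scrap_bin_in (a point): Middle of the floor of the grey open scrap bin, 110 x 110 mm outside, 55 mm high, walls 4 mm, floor about 4 mm above the cart; fixed.
- flask: Bystander: steel drinking flask, 72 mm in diameter, 170 mm high; origin under its centre.
- tape_measure: Bystander: yellow and black tape measure, 75 x 40 x 66 mm; origin under its centre.
- coupling: Bystander: dark steel pipe coupling, 60 mm in diameter, 45 mm high; origin under its centre.
Mind the look-alikes: they are no part of the job. What is shaped like the part that bears die1_center but turquoise is not meant. Leave any brown look-alike of the part that bears die2_center alone.

How it is judged:
By the outcome, as a careful person would: the job done as asked, in the order asked, and still so for the second after the job is handed in, with the robot touching nothing.
Of die0, die1, die2, die3 only 3 to 4 are there at a start; the rules pass over those that are not, and their reading is None.
At some moment in a run one of die0, die1, die2, die3 may be knocked a few centimetres aside while the robot is not near it.
Once in a run the grip may slacken for a moment while it holds something.
It also fails if it takes over 208 s, if anything falls off the work surface, if the arm or the gripper's body presses on something with over 40 N, if the wrist force passes 120 N, or if a joint passes its speed limit or range.

## Working session

There is one attempt and no reset: what is moved stays moved. The work goes in short steps, Python scripts to look and compute and a tool call to move; the robot and the scene stay as the last step left them, time stands still between calls to the robot, and variables do not carry over. Pictures are saved under pics/ and viewed, about 12 in all and at most 16, crops included, and the job is handed in when it is done.

Besides the shell and the picture viewer there is one more tool, called after "Call:" as name(argument=value, ...) on one line, values as JSON. move_arm: Moves the arm, as the interface text tells. Its arguments: {"type":"object","properties":{"series":{"type":"array"},"claw":{"type":"number"}},"required":["series"]}

```bash
mkdir -p pics; ls
python3 - <<'E'
from cell import *
import cv2,numpy as np
s=read_state();print(s)
for n in("scene","top"):
    m=camera_model(n);print(n,m)
    im=get_image(n);cv2.imwrite(f"pics/{n}0.png",im)
E
```

```text
pics
{'clock': 0.0, 'qpos': array([-1.29581082,  0.62930817,  0.03842784,  1.51841311, -0.02699489,
        0.99629001, -0.01998386]), 'qd': array([-0.00020964, -0.00048063, -0.00103345,  0.00230377, -0.00022635,
        0.00070604,  0.00032509]), 'tau': array([ 3.79455032e-04, -5.63416350e+01,  1.22668751e+00, -1.93429631e+01,
        1.11372260e-02,  1.09299249e-02,  3.48086905e-05]), 'eef_pos': array([216.97686284, 611.95769855, 192.99907156]), 'tool_rot': array([-3.13969167e+00,  2.00172454e-05,  2.80083648e+00]), 'force': array([-1.19192617, -0.06586005, -0.60670476]), 'torque': array([-0.02152771, -0.02118976,  0.03684329]), 'width': 85.75143716992778}
scene {'fov_y': 43.23269881155397, 'cx': 319.1296168155433, 'cy': 239.98054639609992, 'pose': array([[-3.96280454e-01,  4.87696194e-01, -7.77890882e-01,
         1.52545731e+03],
       [ 9.17816910e-01,  2.32533758e-01, -3.21776587e-01,
         4.90757734e+02],
       [ 2.39566728e-02, -8.41475177e-01, -5.39764397e-01,
         7.67939434e+02],
       [ 0.00000000e+00,  0.00000000e+00,  0.00000000e+00,
         1.00000000e+00]])}
top {'fov_y': 57.55062878287126, 'cx': 323.743442012382, 'cy': 236.25330351222357, 'pose': array([[ 3.32888360e-03, -9.97769565e-01,  6.66694343e-02,
         4.47975784e+02],
       [-9.99870014e-01, -4.37283232e-03, -1.55187774e-02,
         7.07078506e+01],
       [ 1.57756980e-02, -6.66091081e-02, -9.97654426e-01,
         9.91194353e+02],
       [ 0.00000000e+00,  0.00000000e+00,  0.00000000e+00,
         1.00000000e+00]])}
```

View pics/top0.png

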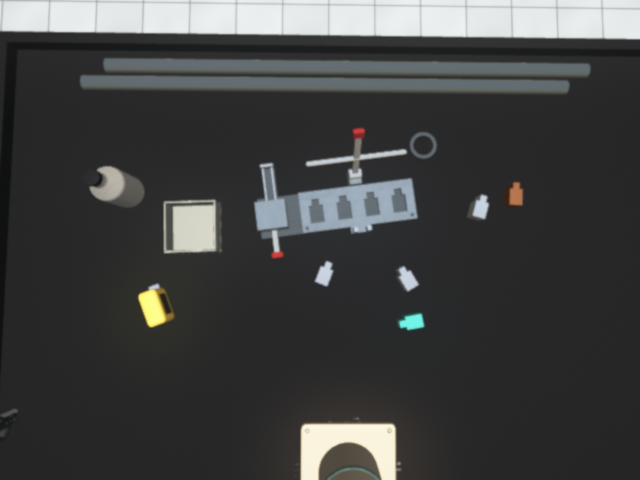

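View pics/scene0.png

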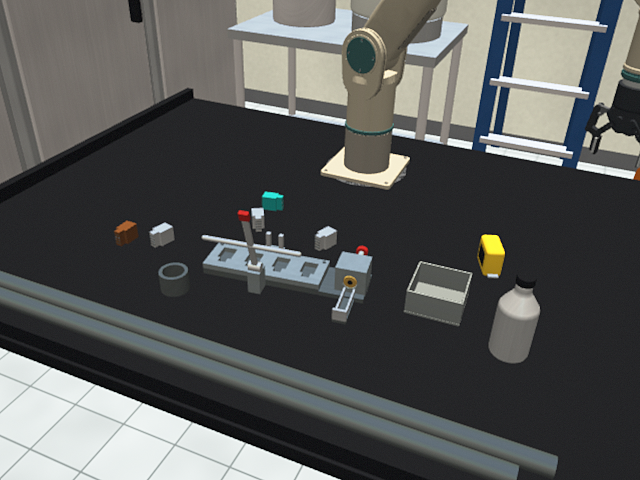

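```bash
cat > h.py <<'E'
from cell import *
import cv2,numpy as np
def cam(n):
    m=camera_model(n);return m,240/np.tan(np.radians(m["fov_y"]/2))
def ray(n,u,v,z):
    m,f=cam(n);P=m["pose"];d=P[:3,:3]@np.array([(u-m["cx"])/f,(v-m["cy"])/f,1]);o=P[:3,3]
    return (o+d*(z-o[2])/d[2])
def proj(n,p):
    m,f=cam(n);q=np.linalg.inv(m["pose"])@np.r_[p,1];return np.array([m["cx"]+f*q[0]/q[2],m["cy"]+f*q[1]/q[2]])
def two(a,b):
    A=[];B=[]
    for n,(u,v) in(("scene",a),("top",b)):
        m,f=cam(n);P=m["pose"];d=P[:3,:3]@np.array([(u-m["cx"])/f,(v-m["cy"])/f,1]);d/=np.linalg.norm(d)
        M=np.eye(3)-np.outer(d,d);A.append(M);B.append(M@P[:3,3])
    return np.linalg.lstsq(np.vstack(A),np.hstack(B),rcond=None)[0]
def crop(im,x0,y0,x1,y1,k,name):
    cv2.imwrite("pics/"+name,cv2.resize(im[y0:y1,x0:x1],None,fx=k,fy=k,interpolation=cv2.INTER_CUBIC))
E
python3 - <<'E'
from h import *
im=cv2.imread("pics/top0.png")
crop(im,255,125,520,325,3,"topc.png")
g=im.max(2)
for n,(x,y) in dict(A=(325,273),B=(407,279),C=(480,208)).items():
    sub=g[y-18:y+18,x-18:x+18]; print(n); print(sub[::1,6:-6] if n=="C" else sub.max())
    for t in(100,190):
        c,_=cv2.findContours((sub>t).astype(np.uint8),0,1);c=max(c,key=cv2.contourArea);r=cv2.minAreaRect(c);print(t,cv2.contourArea(c),r[0][0]+x-18,r[0][1]+y-18,r[1],r[2])
E
```

```text
A
224
100 274.5 324.8448257446289 272.63792991638184 (14.298539161682129, 24.697479248046875) 21.801406860351562
190 190.5 324.8793067932129 272.5517234802246 (11.698805809020996, 21.912050247192383) 21.801406860351562
B
224
100 284.0 406.6176452636719 277.52941131591797 (24.867294311523438, 14.234380722045898) 59.03623962402344
190 190.5 406.6176471710205 277.52941131591797 (22.12331771850586, 11.490405082702637) 59.03623962402344
C
[[ 42  42  42  41  41  42  41  41  42  42  42  42  42  41  42  41  42  40
   42  42  41  42  42  41]
 [ 42  42  42  42  42  42  42  42  41  41  41  42  42  41  42  41  42  41
   41  42  42  41  41  42]
 [ 41  42  42  42  42  43  42  41  41  42  42  41  42  42  43  42  42  41
   42  41  42  42  41  42]
 [ 42  41  42  41  42  42  42  41  41  42  42  43  47  57  60  52  45  44
   42  41  41  41  42  40]
 [ 43  42  42  42  42  42  42  42  43  43  45  52  70 104 114  99  79  66
   54  45  42  42  41  41]
 [ 42  42  42  42  42  42  42  43  44  48  57  70 107 160 177 165 147 127
   98  65  45  41  41  41]
 [ 42  42  42  42  41  42  43  48  54  61  73  89 140 19
[... 2485 characters left out ...]
2  42  42  42  42  43  45  46  44  44  43  42  41  43  41
   42  42  41  42  42  41]
 [ 42  42  42  42  42  42  43  42  42  42  42  41  42  42  41  42  42  42
   42  42  41  42  42  42]
 [ 42  42  42  41  42  41  42  42  42  42  42  42  41  42  42  41  42  42
   41  42  41  42  41  42]
 [ 42  43  42  42  42  42  42  42  42  42  42  42  41  41  41  41  41  42
   41  41  42  41  41  41]
 [ 42  42  42  42  42  43  42  43  41  42  42  42  42  42  41  41  41  41
   41  42  41  41  41  42]]
100 271.0 480.8823547363281 205.97058868408203 (14.309601783752441, 23.768489837646484) 14.03624439239502
190 180.0 480.97058868408203 206.1176471710205 (11.641709327697754, 21.10059928894043) 14.03624439239502
```

View pics/topc.png

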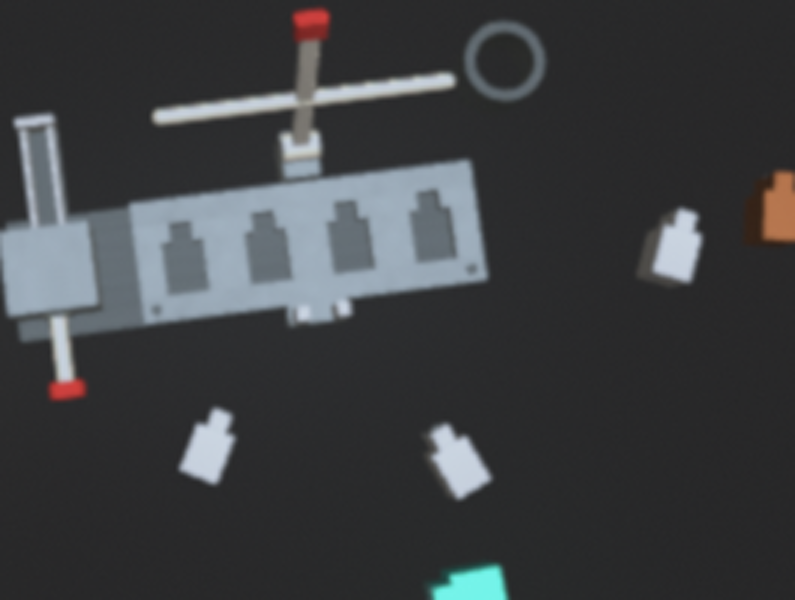

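```bash
cat >> h.py <<'E'
K=8
def up(im,x0,y0,x1,y1):
    return cv2.resize(im[y0:y1,x0:x1],None,fx=K,fy=K,interpolation=cv2.INTER_CUBIC)
def back(p,x0,y0): return (np.asarray(p,float)+.5)/K-.5+np.array([x0,y0])
def die(im,x,y,z=36,t=140,r=20,n="top"):
    g=up(im,x-r,y-r,x+r,y+r).max(2)
    c,_=cv2.findContours((g>t).astype(np.uint8),0,1);c=max(c,key=cv2.contourArea)
    p=np.array([ray(n,*back(q[0],x-r,y-r),z)[:2] for q in c],np.float32)
    (cx,cy),(w,h),a=cv2.minAreaRect(p)
    b=cv2.boxPoints(((cx,cy),(w,h),a));e=[b[1]-b[0],b[2]-b[1]];L=max(e,key=np.linalg.norm)
    L=L/np.linalg.norm(L);M=cv2.moments(p);m=np.array([M["m10"],M["m01"]])/M["m00"]
    if (m-[cx,cy])@L>0:L=-L
    return np.array([cx,cy]),np.arctan2(L[1],L[0]),sorted((w,h))
E
python3 - <<'E'
from h import *
im=cv2.imread("pics/top0.png")
for n,(x,y) in dict(A=(325,273),B=(407,279),C=(480,207)).items():
    for t in(130,150):print(n,*die(im,x,y,t=t))
x0,y0,x1,y1=290,160,430,245
g=up(im,x0,y0,x1,y1)[:,:,1]
print(im[215,285:310,1],im[195:250,330,1])
for t in(105,120,130):
    m=(g>t).astype(np.uint8);m=cv2.morphologyEx(m,cv2.MORPH_OPEN,np.ones((150,150)))
    c,_=cv2.findContours(m,0,1);c=max(c,key=cv2.contourArea)
    p=np.array([ray("top",*back(q[0],x0,y0),26)[:2] for q in c],np.float32)
    r=cv2.minAreaRect(p);print("carrier",t,r)
    mi=cv2.bitwise_not((g>t).astype(np.uint8)*255)
    cc,_=cv2.findContours(mi,cv2.RETR_LIST,1)
    for q in cc:
        if 5000<cv2.contourArea(q)<30000:
            p=np.array([ray("top",*back(k[0],x0,y0),26)[:2] for k in q],np.float32);print(" hole",cv2.minAreaRect(p))
# red parts
hsv=cv2.cvtColor(im,cv2.COLOR_BGR2HSV);m=((hsv[:,:,1]>150)&((hsv[:,:,0]<6)|(hsv[:,:,0]>174))&(hsv[:,:,2]>70)).astype(np.uint8)
_,_,st,ce=cv2.connectedComponentsWithStats(m);print(st[1:],ce[1:])
print(ray("top",277,255,36),"bin",[ray("top",*p,55) for p in((164,202),(215,201),(221,251),(164,252))])
E
```

```text
A [432.32217407  53.34268951] -0.35792372 [30.165353775024414, 52.3431396484375]
A [432.37582397  53.33703995] -0.36137706 [28.97357749938965, 51.25550079345703]
B [ 422.40350342 -125.41859436] 0.53289247 [30.504215240478516, 52.86116409301758]
B [ 422.35058594 -125.49469757] 0.53822255 [29.273710250854492, 51.547542572021484]
C [ 580.59637451 -292.22763062] -0.27328315 [30.30738067626953, 52.13629150390625]
C [ 580.60656738 -292.23617554] -0.27148354 [29.065027236938477, 50.92622756958008]
[162 130 105 105 110 110 110 111 110 110 110 110 109 110 112 128 157 172
 175 176 176 177 175 172 157] [170 172 173 175 176 175 175 175 174 173 173 174 174 175 176 177 177 176
 176 175 175 175 175 175 174 173 171 170 170 170 169 169 166 152 116  69
  48  46  47  47  46  45  46  46  46  46  45  46  46  45  45  46  46  45
  45]Traceback (most recent call last):
  File "<stdin>", line 11, in <module>
  File "h.py", line 6, in ray
    m,f=cam(n);P=m["pose"];d=P[:3,:3]@np.array([(u-m["cx"])/f,(v-m["cy"])/f,1]);o=P[:3,3]
        ~~~^^^
  File "h.py", line 4, in cam
    m=camera_model(n);return m,240/np.tan(np.radians(m["fov_y"]/2))
ValueError: time passes only in moves, steps and waits
```

```bash
sed -i 's/^def cam(n):/from functools import lru_cache\n@lru_cache(None)\ndef cam(n):/' h.py
cat >> h.py <<'E'
def mask_pts(m,x0,y0,z):
    c,_=cv2.findContours(m,0,1);c=max(c,key=cv2.contourArea)
    return np.array([ray("top",*back(q[0],x0,y0),z)[:2] for q in c],np.float32)
E
python3 - <<'E'
from h import *
im=cv2.imread("pics/top0.png")
x0,y0,x1,y1=290,160,430,245
g=up(im,x0,y0,x1,y1)[:,:,1]
for t in(112,120,142):
    m=(g>t).astype(np.uint8);m2=cv2.morphologyEx(m,cv2.MORPH_CLOSE,np.ones((170,170)));m2=cv2.morphologyEx(m2,cv2.MORPH_OPEN,np.ones((260,260)))
    r=cv2.minAreaRect(mask_pts(m2,x0,y0,26));print("carrier",t,r,cv2.boxPoints(r).round(1).tolist())
    cc,_=cv2.findContours(1-m,cv2.RETR_LIST,1)
    for q in cc:
        if 5000<cv2.contourArea(q)<30000:
            p=np.array([ray("top",*back(k[0],x0,y0),26)[:2] for k in q],np.float32);print(" hole",cv2.minAreaRect(p))
hsv=cv2.cvtColor(im,cv2.COLOR_BGR2HSV);m=((hsv[:,:,1]>150)&((hsv[:,:,0]<6)|(hsv[:,:,0]>174))&(hsv[:,:,2]>70)).astype(np.uint8)
_,_,st,ce=cv2.connectedComponentsWithStats(m);print(st[1:],ce[1:])
print(ray("top",277,255,36),"bin",[ray("top",*p,55) for p in((164,202),(215,201),(221,251),(164,252))])
print("block top",[ray("top",*p,66) for p in((255,202),(286,198),(288,227),(257,231))])
E
```

```text
carrier 112 ((581.4667358398438, -17.931480407714844), (107.13449096679688, 249.6749725341797), 0.365420401096344) [[527.0999755859375, 106.5999984741211], [528.7000122070312, -143.10000610351562], [635.7999877929688, -142.39999389648438], [634.2000122070312, 107.19999694824219]]
 hole ((564.13037109375, 72.33808135986328), (33.86391067504883, 25.348735809326172), 8.563321113586426)
 hole ((579.50634765625, 10.338432312011719), (48.175941467285156, 26.04368782043457), 5.1890058517456055)
 hole ((587.3793334960938, -50.408470153808594), (48.93151092529297, 26.2132568359375), 8.259150505065918)
 hole ((595.5446166992188, -111.8182144165039), (50.38689422607422, 27.04660415649414), 8.513373374938965)
carrier 120 ((581.4655151367188, -18.342514038085938), (106.01261901855469, 248.27188110351562), 0.3648921251296997) [[527.7000122070312, 105.5], [529.2999877929688, -142.8000030517578], [635.2999877929688, -142.10000610351562], [633.7000122070312, 106.0999984741211]]
 hole ((570.7792358398438, 73.27796936035156), (50.441898345947266, 27.312360763549805), 8.193781852722168)
 hole ((578.9874
[... 1079 characters left out ...]
 8.098956108093262)
 hole ((648.1973266601562, -14.078643798828125), (33.264366149902344, 28.93626594543457), 5.6427836418151855)
[[353 128  12  10 107]
 [271 251  12   7  59]] [[358.23364486 132.54205607]
 [276.91525424 254.69491525]]
[470.38393142 157.67147631  36.        ] bin [array([582.71182219, 399.26543176,  55.        ]), array([585.49219283, 290.27322231,  55.        ]), array([478.02870683, 275.38070127,  55.        ]), array([475.43337917, 396.31026669,  55.        ])]
block top [array([582.21298283, 202.85886391,  66.        ]), array([591.17421321, 137.0535127 ,  66.        ]), array([529.15295635, 132.25101266,  66.        ]), array([520.33801853, 197.77833704,  66.        ])]
```

```bash
cat > d.py <<'E'
import sys;from h import *
# usage: d.py x y z yaw  -> shift (m) in tool axes and turn
s=read_state();p=s["eef_pos"];r,pt,y=s["tool_rot"]
from scipy.spatial.transform import Rotation as Ro
R=Ro.from_euler("xyz",[r,pt,y]).as_matrix()
t=list(map(float,sys.argv[1:]))
for i in range(0,len(t),4):
    x=np.array(t[i:i+3]);d=R.T@(x-p)/1000;w=-((t[i+3]-y+np.pi)%(2*np.pi)-np.pi)
    print("shift",d.round(4),"turn",round(w,3))
print("clk",s["clock"],"pos",p.round(1),"yaw",round(y,3),"rp",r.round(3),pt.round(3),"F",s["force"].round(1),"w",round(s["width"],1))
E
python3 d.py 413.8 149.9 120 3.275
```

```text
shift [-0.3399 -0.3697  0.0737] turn -0.474
clk 0.1 pos [217.  612.1 193.1] yaw 2.801 rp -3.14 0.0 F [ 0.7  0.4 -0. ] w 85.5
```

Call:
move_arm(series=[[[-0.04,-0.045,0],-0.1],[[-0.08,-0.09,0],-0.2],[[-0.12,-0.135,0],-0.3],[[-0.16,-0.18,0.02],-0.4],[[-0.2,-0.22,0.05],-0.475]], claw=0)

```text
clock: 0.72
eef_pos: [332.0, 338.3, 144.7]
tool_rot: [-3.141, 0.001, -3.005]
force: [0.2, 0.1, -0.5]
width: -0.1
```

```bash
python3 d.py 413.8 149.9 120 3.275 413.8 149.9 28 3.275
```

```text
shift [-0.0553 -0.1978  0.0248] turn 0.003
shift [-0.0552 -0.1977  0.1168] turn 0.003
clk 0.725 pos [332.  338.3 144.7] yaw -3.005 rp -3.141 0.001 F [ 0.2  0.1 -0.5] w -0.1
```

Call:
move_arm(series=[[[-0.014,-0.05,0.01],0],[[-0.028,-0.1,0.02],0],[[-0.042,-0.15,0.025],0],[[-0.055,-0.198,0.05],0],[[-0.055,-0.198,0.1],0]])

```text
clock: 1.35
eef_pos: [417.3, 145.6, 45.2]
tool_rot: [-3.141, 0.006, -3.014]
force: [0.0, 1.0, -0.1]
width: 0.2
```

```bash
python3 d.py 413.8 149.9 30 3.275 454 155.2 30 3.275; python3 -c "
from h import *
im=get_image('top');cv2.imwrite('pics/t1.png',im);crop(im,240,140,360,320,3.3,'t1c.png')"
```

```text
shift [0.003  0.0048 0.0152] turn -0.005
shift [-0.0376  0.0049  0.0154] turn -0.005
clk 1.35 pos [417.3 145.6  45.2] yaw -3.014 rp -3.141 0.006 F [ 0.   1.  -0.1] w 0.2
```

View pics/t1c.png

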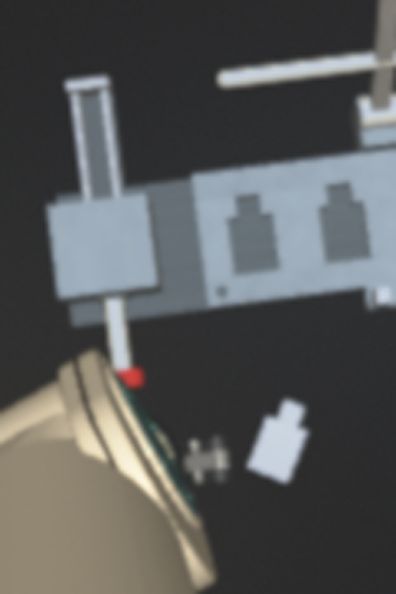

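Call:
move_arm(series=[[[0.003,0.005,0.015],-0.005],[[-0.01,0.005,0.015],-0.005],[[-0.025,0.005,0.015],-0.005],[[-0.04,0.005,0.015],-0.005]])

```text
clock: 1.9
eef_pos: [452.7, 157.3, 25.2]
tool_rot: [-3.14, -0.004, -3.004]
force: [-0.1, -0.2, -0.2]
width: 0.2
```

Call:
move_arm(series=[[[-0.01,0,0],0],[[-0.02,0,0],0],[[-0.03,0,0],0]])

```text
clock: 2.28
eef_pos: [483.1, 161.6, 25.6]
tool_rot: [-3.14, -0.003, -3.004]
force: [0.1, 0.5, -0.0]
width: -0.1
```

```bash
python3 d.py 504.5 162 30 3.275; python3 -c "
from h import *
im=get_image('scene');cv2.imwrite('pics/s1.png',im);crop(im,290,200,400,340,4,'s1c.png')"
```

```text
shift [-0.0212 -0.0025 -0.0045] turn 0.004
clk 2.275 pos [483.1 161.6  25.6] yaw -3.004 rp -3.14 -0.003 F [ 0.1  0.5 -0. ] w -0.1
```

View pics/s1c.png

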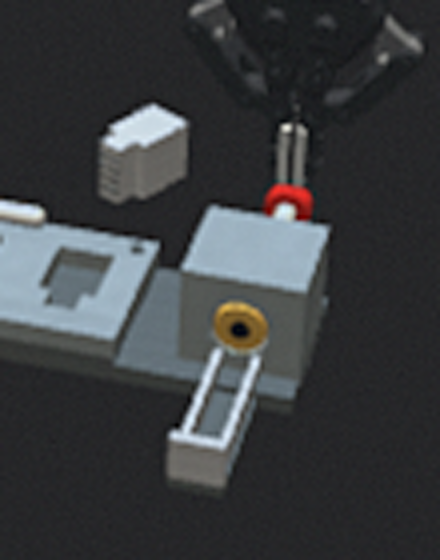

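```bash
python3 -c "
from h import *
s=cv2.imread('pics/s1.png');t=get_image('top')
def red(im):
    h=cv2.cvtColor(im,cv2.COLOR_BGR2HSV);m=((h[:,:,1]>150)&((h[:,:,0]<6)|(h[:,:,0]>174))&(h[:,:,2]>70)).astype(np.uint8)
    _,_,st,ce=cv2.connectedComponentsWithStats(m);return st[1:].tolist(),ce[1:].round(1).tolist()
print(red(cv2.imread('pics/scene0.png')),red(s),red(cv2.imread('pics/top0.png')),red(t))
print(proj('scene',[483,161.6,25.6]),proj('scene',[465,157,36]),proj('top',[465,157,36]))
cv2.imwrite('pics/t2.png',t)
print(two((362,248),(277,256)))"
```

```text
([[237, 210, 13, 12, 118], [356, 245, 12, 10, 75]], [[243.4, 215.3], [362.1, 249.3]]) ([[237, 210, 13, 12, 118], [356, 246, 12, 9, 70]], [[243.4, 215.3], [362.0, 249.5]]) ([[353, 128, 12, 10, 107], [271, 251, 12, 7, 59]], [[358.2, 132.5], [276.9, 254.7]]) ([[353, 128, 12, 10, 107]], [[358.2, 132.5]])
[361.98060102 258.23869618] [363.10398381 249.61630257] [277.28263088 257.47218129]
[468.39487967 156.23403632  42.07415464]
```

```bash
python3 -c "
from h import *
im=get_image('scene');s=cv2.imread('pics/s1.png')
print(np.abs(im.astype(int)-s).max(), (np.abs(im.astype(int)-s).max(2)>40).sum())
st=read_state();print(st['clock'],st['eef_pos'],st['force'],st['qd'].round(3))
for h in (0,19,50,73):print(h,proj('scene',st['eef_pos']+[0,0,h]),proj('scene',np.array([450,155.4,25+h])))
crop(im,300,160,420,290,4.5,'s2c.png')"
```

```text
84 55
2.425 [482.76405398 161.37579598  25.14057738] [-0.86865534  0.39067686 -0.74713591] [-0.004 -0.002 -0.001  0.027 -0.002  0.    -0.001]
0 [361.9075742 258.3325333] [364.40782207 250.19267864]
19 [362.45384416 251.07193381] [364.96205065 243.01901647]
50 [363.36375835 238.97805523] [365.88482735 231.07504854]
73 [364.05424539 229.80063327] [366.58474666 222.01563711]
```

View pics/s2c.png

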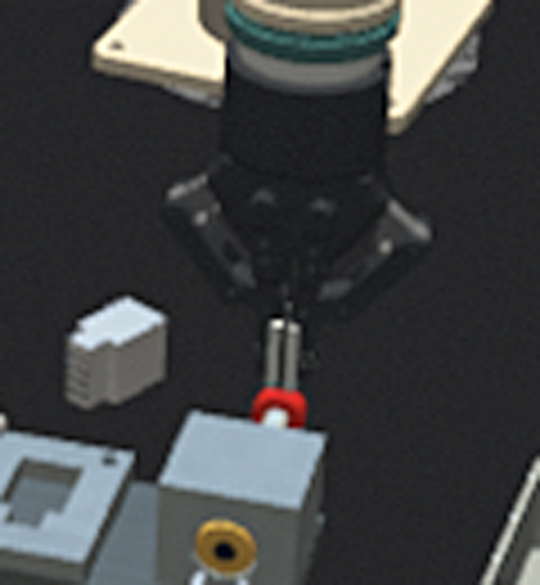

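Call:
move_arm(series=[[[0.04,0,0],0],[[0.04,0,0],0],[[0.04,0,0.01],0],[[0.04,0,0.016],0],[[0.04,0,0.02],0]])

```text
clock: 3.05
eef_pos: [443.3, 155.8, 4.5]
tool_rot: [-3.139, -0.004, -3.004]
force: [0.4, 0.5, 0.3]
width: -0.0
```

```bash
python3 d.py 443 157 2 3.275; python3 -c "
from h import *
im=get_image('scene');cv2.imwrite('pics/s3.png',im);crop(im,310,170,410,270,5.5,'s3c.png')
t=get_image('top');cv2.imwrite('pics/t3.png',t)
st=read_state()
for h in (0,19,50,73):print(h,proj('scene',st['eef_pos']+[0,0,h]))"
```

```text
shift [0.0001 0.0012 0.0025] turn 0.004
clk 3.05 pos [443.3 155.8   4.5] yaw -3.004 rp -3.139 -0.004 F [0.4 0.5 0.3] w -0.0
0 [365.00994035 256.1968892 ]
19 [365.56200822 249.15588182]
50 [366.48096076 237.43567155]
73 [367.17779067 228.54838667]
```

View pics/s3c.png

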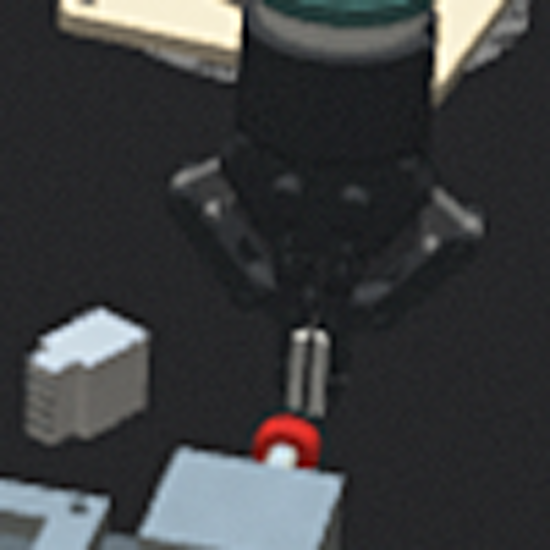

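Call:
move_arm(series=[[[0,0,0.003],0],[[0,0,0.003],0]])

```text
clock: 3.4
eef_pos: [443.0, 155.7, 1.5]
tool_rot: [-3.139, -0.005, -3.004]
force: [-0.5, 0.4, 0.2]
width: 0.2
```

Call:
move_arm(series=[[[0,0,0.003],0],[[0,0,0.003],0]])

```text
clock: 3.65
eef_pos: [442.8, 155.6, -1.7]
tool_rot: [-3.139, -0.005, -3.004]
force: [-0.1, -0.3, -1.1]
width: 0.2
```

Call:
move_arm(series=[[[0,0,0.003],0],[[0,0,0.003],0]])

```text
clock: 3.9
eef_pos: [442.6, 155.5, -4.9]
tool_rot: [-3.139, -0.005, -3.004]
force: [-0.7, 0.2, -0.0]
width: 0.4
```

Call:
move_arm(series=[[[0,0,0.005],0],[[0,0,0.01],0],[[0,0,0.01],0]])

```text
clock: 4.28
eef_pos: [442.2, 155.3, -15.4]
tool_rot: [-3.139, -0.006, -3.004]
force: [-0.7, -0.6, -0.1]
width: -0.1
```

Call:
move_arm(series=[[[0,0,0.004],0],[[0,0,0.004],0]])

```text
clock: 4.53
eef_pos: [441.9, 155.3, -19.7]
tool_rot: [-3.139, -0.007, -3.004]
force: [-0.2, -0.6, -0.3]
width: -0.0
```

Call:
move_arm(series=[[[0,0,0.003],0],[[0,0,0.003],0]])

```text
clock: 4.78
eef_pos: [441.8, 155.2, -22.8]
tool_rot: [-3.139, -0.007, -3.004]
force: [-0.5, 0.6, -0.7]
width: -0.1
```

```bash
python3 d.py 443 157 2 3.275; python3 -c "
from h import *
im=get_image('scene');cv2.imwrite('pics/s4.png',im)
t=get_image('top');cv2.imwrite('pics/t4.png',t)
a=im;b=cv2.imread('pics/s3.png');print(a[235:265,358:374].max(2));print(b[235:265,358:374].max(2))
"
```

```text
shift [-0.0013  0.0016 -0.0248] turn 0.004
clk 4.775 pos [441.8 155.2 -22.8] yaw -3.004 rp -3.139 -0.007 F [-0.5  0.6 -0.7] w -0.1
[[ 30  34  34  30  33  31  34  40  34  39  31  33  34  33  36  47]
 [ 32  31  33  33  33  33  36  32  34  39  32  34  32  33  35  28]
 [ 30  32  32  36  39  35  31  29  37  37  31  32  33  32  34  33]
 [ 40  34  30  34  35  31  23  36  44  34  37  46  33  33  33  32]
 [ 41  39  35  31  21  39  51  38  50  22  36  43  36  33  35  31]
 [ 43  38  31  25  88 174 178  93 111  98  22  28  31  34  33  36]
 [ 40  37  31  23  97 181 175  84 126 153  81  28  31  32  35  38]
 [ 43  40  30  28  76 117  89  29  97 140 104  24  28  34  36  37]
 [ 39  37  28  35  80 122  94  28  87 116  93  23  30  36  41  42]
 [ 42  37  29  34  84 124  95  40  95 120  95  21  32  33  37  40]
 [ 39  65 104 115 153 134  79  52 107 115  85  25  34  31  31  40]
 [120 198 201 205 219 202 169 111 102 114  72  25  27  30  33  41]
 [213 245 235 232 231 233 226 201 170 110  71  30  40  31  36  41]
 [223 202 187 190 202 214 228 230 220 157  76  45  46  45  41  40]
 [160 136 117 125 140 158 190 2
[... 2352 characters left out ...]
  74  32  35  38  37  39  41]
 [197 197 198 195 192 171 152 145 124 104  48  41  24  26  34  37]
 [195 195 195 196 200 205 209 200 186 178 158 160 145 115  80  35]
 [194 193 196 198 199 199 199 199 200 199 203 205 205 173  89  29]
 [195 195 195 197 196 196 196 195 195 194 192 197 207 181  55  34]
 [196 195 195 197 198 197 195 195 194 192 192 197 200 161  35  34]
 [196 196 196 198 197 196 196 193 193 191 195 200 187 116  37  36]
 [194 195 196 199 196 195 194 193 193 191 194 197 162  65  36  37]
 [196 197 198 197 197 196 194 194 193 192 197 185 114  55  39  39]
 [195 197 197 195 196 197 195 192 192 193 202 179  82  60  44  36]
 [194 194 195 193 194 195 195 193 194 197 198 162  74  58  39  37]]
```

Call:
move_arm(series=[[[0,0,0.003],0],[[0,0,0.003],0]])

```text
clock: 5.12
eef_pos: [441.9, 155.2, -25.6]
tool_rot: [-3.139, -0.007, -3.004]
force: [0.3, 1.0, -0.4]
width: 0.1
```

Call:
move_arm(series=[[[0,0,0.003],0],[[0,0,0.003],0]])

```text
clock: 5.38
eef_pos: [441.8, 155.1, -28.6]
tool_rot: [-3.139, -0.007, -3.004]
force: [0.2, -0.5, 0.7]
width: 0.2
```

Call:
move_arm(series=[[[0,0,0.003],0],[[0,0,0.003],0]])

```text
clock: 5.62
eef_pos: [441.7, 155.1, -31.5]
tool_rot: [-3.139, -0.008, -3.004]
force: [-0.6, 0.5, -0.0]
width: 0.3
```

Call:
move_arm(series=[[[0,0,0.002],0],[[0,0,0.002],0]])

```text
clock: 5.88
eef_pos: [441.6, 155.1, -33.6]
tool_rot: [-3.139, -0.008, -3.003]
force: [0.4, 0.3, 0.8]
width: -0.4
```

Call:
move_arm(series=[[[0,0,0.002],0],[[0,0,0.002],0]])

```text
clock: 6.12
eef_pos: [441.5, 155.0, -35.7]
tool_rot: [-3.139, -0.008, -3.003]
force: [-0.8, -0.3, -0.2]
width: 0.1
```

```bash
python3 -c "
from h import *
im=get_image('scene');cv2.imwrite('pics/s5.png',im)
t=get_image('top');cv2.imwrite('pics/t5.png',t)
A=cv2.resize(im[170:280,310:410],None,fx=4,fy=4,interpolation=2);B=cv2.resize(t[200:310,240:340],None,fx=4,fy=4,interpolation=2)
cv2.imwrite('pics/c5.png',np.hstack([A,B]));s=read_state();print(s['qpos'].round(4),s['eef_pos'],s['tau'].round(1))
"
```

```text
[-0.2826  0.7996 -0.1703  2.1562  0.5506  0.2351  0.7678] [441.55096397 155.02432954 -35.63070394] [  0.  -49.3  -1.5  -4.4   0.    0.   -0. ]
```

View pics/c5.png

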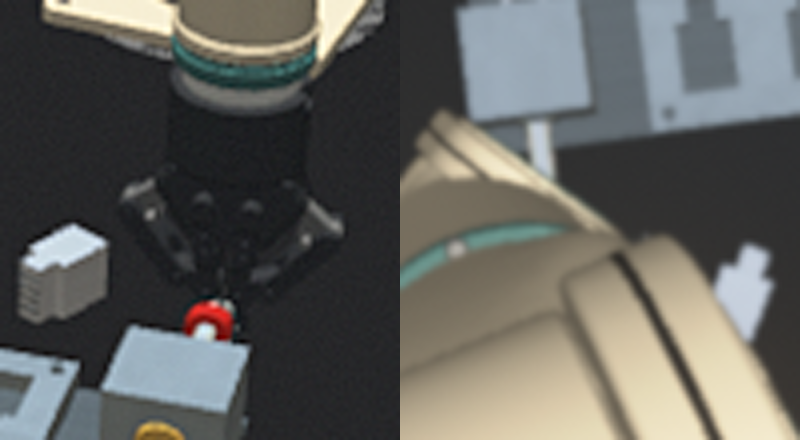

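```bash
python3 -c "
from h import *
from scipy.spatial.transform import Rotation as Ro
p=np.array([217,612,193.]);R=Ro.from_euler('xyz',[-3.1397,0,2.8008]).as_matrix()
for dy in(-43,43):
  for h in(13,50):
    q=p+R@[0,dy,-h];print(dy,h,proj('scene',q),proj('top',q))
# history check: t1 pose knuckles
p=np.array([417.3,145.6,45.2]);R=Ro.from_euler('xyz',[3.141,0,-3.014]).as_matrix()
for dy in(-60,-45,0):
  for h in(50,73,100): print(dy,h,proj('top',p+R@[0,dy,-h]),'lower30',proj('top',p+[0,0,28]+R@[0,dy,-h]))
a=cv2.imread('pics/scene0.png')[95:185,560:640];b=cv2.imread('pics/top0.png')[370:460,0:80]
cv2.imwrite('pics/c6.png',np.hstack([cv2.resize(x,None,fx=5,fy=5,interpolation=2) for x in(a,b)]))"
```

```text
-43 13 [590.2953534  168.77756488] [ 27.89977122 406.01281411]
-43 50 [594.95537556 153.02239832] [ 13.09274346 413.18354893]
43 13 [631.05022256 181.93071273] [-18.32977466 389.13993825]
43 50 [636.55104627 165.77277231] [-35.48006373 395.44115233]
-60 50 [309.26371425 276.71450303] lower30 [309.01904492 277.07924734]
-60 73 [309.07069426 277.01153931] lower30 [308.81294239 277.39609503]
-60 100 [308.83068627 277.38088487] lower30 [308.55617559 277.79083046]
-45 50 [301.96492992 277.63222166] lower30 [301.48413655 278.02679712]
-45 73 [301.57907068 277.95361996] lower30 [301.07234    278.36963877]
-45 100 [301.09926776 278.35326788] lower30 [300.55930197 278.79676911]
0 50 [280.03248704 280.38991536] lower30 [278.8409477  280.87428344]
0 73 [279.06617699 280.78464336] lower30 [277.80993944 281.29537544]
0 100 [277.86451512 281.27551024] lower30 [276.5253541  281.82003525]
```

View pics/c6.png

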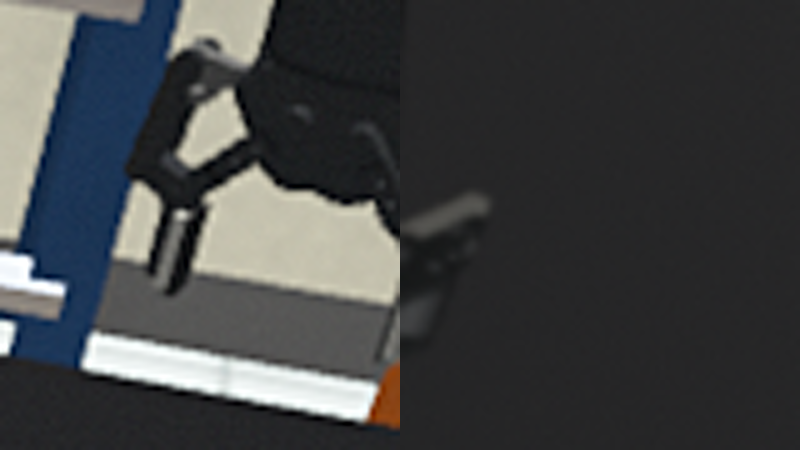

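Call:
move_arm(series=[[[0,0.001,-0.012],0],[[0,0.001,-0.018],0],[[-0.004,0.001,-0.02],0],[[-0.008,0.001,-0.02],0]])

```text
clock: 6.72
eef_pos: [450.2, 157.3, -15.4]
tool_rot: [-3.139, -0.007, -3.004]
force: [0.6, 0.2, -0.3]
width: 0.1
```

Call:
move_arm(series=[[[-0.003,0,0],0],[[-0.006,0,0],0]])

```text
clock: 6.98
eef_pos: [455.0, 157.7, -15.7]
tool_rot: [-3.139, -0.009, -3.004]
force: [-2.4, 0.0, 2.6]
width: -0.1
```

Call:
move_arm(series=[[[-0.003,0,0],0],[[-0.006,0,0],0]])

```text
clock: 7.22
eef_pos: [459.9, 158.2, -16.0]
tool_rot: [-3.138, -0.012, -3.003]
force: [-4.7, 0.3, 2.3]
width: -0.4
```

Call:
move_arm(series=[[[-0.003,0,0],0],[[-0.006,0,0],0]])

```text
clock: 7.48
eef_pos: [465.6, 159.0, -16.1]
tool_rot: [-3.138, -0.012, -3.003]
force: [-4.9, 0.2, 2.5]
width: 0.2
```

Call:
move_arm(series=[[[-0.008,0,0],0],[[-0.016,0,0],0],[[-0.024,0,0],0],[[-0.032,0,0],0],[[-0.036,0,0],0]])

```text
clock: 8.1
eef_pos: [500.7, 163.5, -16.7]
tool_rot: [-3.137, -0.014, -3.004]
force: [-10.7, -0.8, 8.0]
width: 0.2
```

Call:
move_arm(series=[[[-0.004,0,0],0],[[-0.006,0,0],0]])

```text
clock: 8.35
eef_pos: [500.1, 163.1, -17.3]
tool_rot: [-3.134, -0.025, -3.003]
force: [-19.0, -1.6, 14.2]
width: -0.1
```

Call:
move_arm(series=[[[0.015,0,0],0],[[0.025,0,-0.03],0],[[0.025,0,-0.08],0],[[0.025,0.03,-0.13],0],[[-0.02,0.06,-0.14],0]], claw=1)

```text
clock: 8.98
eef_pos: [517.4, 228.7, 126.2]
tool_rot: [-3.137, -0.018, -3.002]
force: [1.5, 0.9, -1.2]
width: 85.7
```

```bash
python3 -c "
from h import *
im=get_image('scene');cv2.imwrite('pics/s7.png',im);t=get_image('top');cv2.imwrite('pics/t7.png',t)
for n,i in(('scene',im),('top',t)):
    h=cv2.cvtColor(i,cv2.COLOR_BGR2HSV);m=((h[:,:,1]>120)&(h[:,:,0]>12)&(h[:,:,0]<28)&(h[:,:,2]>60)).astype(np.uint8)
    _,_,st,ce=cv2.connectedComponentsWithStats(m);print(n,[(s.tolist(),c.round(1).tolist()) for s,c in zip(st[1:],ce[1:]) if s[4]>15])
print(proj('scene',[619,177.5,32.5]),proj('top',[619,177.5,46]))
"; python3 d.py 619 177.5 90 3.275
```

```text
scene [([477, 234, 28, 42, 593], [490.5, 259.1]), ([338, 284, 16, 18, 194], [345.6, 292.1])]
top [([262, 183, 13, 11, 119], [268.2, 187.5]), ([138, 288, 36, 40, 394], [157.8, 307.1])]
[346.35911601 292.31296094] [268.18686787 186.64541793]
shift [-0.0881 -0.0688  0.0339] turn 0.007
clk 9.075 pos [522.6 233.3 124.9] yaw -3.002 rp 3.141 -0.012 F [-1.7 -0.9 -0.4] w 85.4
```

Call:
move_arm(series=[[[-0.045,-0.035,0.015],0],[[-0.088,-0.069,0.034],0.007],[[-0.088,-0.069,0.034],0.007],[[-0.088,-0.069,0.034],0.007]])

```text
clock: 9.57
eef_pos: [619.3, 177.5, 89.5]
tool_rot: [3.14, -0.011, -3.009]
force: [-1.1, 1.5, 0.1]
width: 85.4
```

```bash
python3 d.py 619.5 177.5 -19 3.275
```

```text
shift [-0.0014 -0.0002  0.1085] turn -0.001
clk 9.575 pos [619.3 177.5  89.5] yaw -3.009 rp 3.14 -0.011 F [-1.1  1.5  0.1] w 85.4
```

Call:
move_arm(series=[[[-0.001,0,0.04],0],[[-0.001,0,0.075],0],[[-0.001,0,0.1],0],[[-0.001,0,0.107],0]])

```text
clock: 10.07
eef_pos: [617.5, 179.0, -18.3]
tool_rot: [3.14, -0.013, -3.007]
force: [-0.0, 0.6, -0.1]
width: 85.4
```

Call:
move_arm(series=[[[0,0,0],0],[[0,0,0],0],[[0,0,0],0],[[0,0,0],0]], claw=0)

```text
clock: 10.58
eef_pos: [618.8, 176.9, -17.0]
tool_rot: [-3.141, -0.011, -3.008]
force: [0.1, -2.5, 6.0]
width: 26.0
```

Call:
move_arm(series=[[[0,0,-0.03],0],[[0,0,-0.06],0],[[0,0,-0.12],0],[[0,0,-0.15],0]])

```text
clock: 11.08
eef_pos: [622.1, 178.0, 136.8]
tool_rot: [3.141, -0.006, -3.008]
force: [0.5, -0.0, -1.1]
width: 26.0
```

```bash
python3 d.py 530.4 340.3 130 3.14 530.4 340.3 20 3.14
```

```text
shift [0.0693 0.173  0.0074] turn 0.135
shift [0.0686 0.173  0.1174] turn 0.135
clk 11.075 pos [622.1 178.  136.8] yaw -3.008 rp 3.141 -0.006 F [ 0.5 -0.  -1.1] w 26.0
```

Call:
move_arm(series=[[[0.02,0.05,0],0.05],[[0.04,0.1,0],0.1],[[0.06,0.15,0],0.135],[[0.069,0.173,0.01],0.135],[[0.069,0.173,0.06],0.135]])

```text
clock: 11.7
eef_pos: [531.0, 346.3, 80.6]
tool_rot: [3.135, 0.0, -3.139]
force: [1.6, -0.3, -2.2]
width: 25.9
```

Call:
move_arm(series=[[[0,0,0.04],0],[[0,0,0.075],0],[[0,0,0.08],0],[[0,0,0.08],0]])

```text
clock: 12.2
eef_pos: [531.5, 347.2, 1.4]
tool_rot: [3.134, 0.001, -3.139]
force: [0.4, 0.7, -0.6]
width: 26.2
```

Call:
move_arm(series=[[[0,0,0],0],[[0,0,0],0],[[0,0,0],0]], claw=0.5)

```text
clock: 12.58
eef_pos: [532.0, 347.5, 2.3]
tool_rot: [3.133, 0.002, -3.139]
force: [-0.1, 0.2, -0.4]
width: 42.4
```

Call:
move_arm(series=[[[0,0,-0.05],0],[[0,0,-0.1],0],[[0,0,-0.15],0],[[0.03,-0.05,-0.15],0],[[0.06,-0.1,-0.15],0]])

```text
clock: 13.2
eef_pos: [471.7, 245.3, 152.3]
tool_rot: [3.132, 0.004, -3.138]
force: [0.7, -1.5, 0.4]
width: 42.8
```

```bash
python3 -c "
from h import *
im=get_image('scene');cv2.imwrite('pics/s8.png',im);t=get_image('top');cv2.imwrite('pics/t8.png',t)
for n,i in(('scene',im),('top',t)):
    h=cv2.cvtColor(i,cv2.COLOR_BGR2HSV);m=((h[:,:,1]>110)&(h[:,:,0]>12)&(h[:,:,0]<28)&(h[:,:,2]>60)).astype(np.uint8)
    _,_,st,ce=cv2.connectedComponentsWithStats(m);print(n,[(s.tolist(),c.round(1).tolist()) for s,c in zip(st[1:],ce[1:]) if s[4]>15])
for n,(x,y) in dict(A=(325,273),B=(407,279),C=(480,207)).items():print(n,*die(t,x,y,t=145))
"; python3 d.py 432 53 50 2.78
```

```text
scene [([477, 234, 28, 42, 596], [490.6, 259.2]), ([434, 288, 14, 11, 100], [440.8, 292.9])]
top []
A [432.34869385  53.34805298] -0.36136273 [29.360485076904297, 51.50890350341797]
B [ 422.36734009 -125.49519348] 0.53291166 [29.654687881469727, 51.98008346557617]
C [ 580.61108398 -292.23373413] -0.27136996 [29.4534969329834, 51.22386932373047]
shift [ 0.0349 -0.1851  0.1009] turn 0.36
clk 13.3 pos [467.5 238.1 150.8] yaw 3.14 rp -3.142 -0.003 F [ 0.6  1.1 -0.1] w 42.6
```

Call:
move_arm(series=[[[0.01,-0.05,0.02],0.1],[[0.02,-0.1,0.04],0.2],[[0.03,-0.15,0.06],0.3],[[0.041,-0.182,0.08],0.36],[[0.041,-0.182,0.1],0.36]], claw=0.65)

```text
clock: 13.92
eef_pos: [425.3, 53.1, 50.7]
tool_rot: [-3.138, -0.003, 2.775]
force: [-0.1, 0.9, -0.0]
width: 55.4
```

```bash
echo 'print("q",s["qpos"].round(3))' >> d.py; python3 d.py 425.8 55.8 20 2.78 425.8 55.8 -24 2.78
```

```text
shift [0.0004 0.0028 0.0307] turn -0.005
shift [0.0003 0.003  0.0747] turn -0.005
clk 13.925 pos [425.3  53.1  50.7] yaw 2.775 rp -3.138 -0.003 F [-0.1  0.9 -0. ] w 55.4
q [-0.038  0.595 -0.219  2.233  0.364  0.351  0.64 ]
```

Call:
move_arm(series=[[[0,0.003,0.02],-0.005],[[0,0.003,0.03],-0.005],[[0,0.003,0.04],-0.005],[[0,0.003,0.045],-0.005]])

```text
clock: 14.42
eef_pos: [426.4, 56.1, 5.4]
tool_rot: [-3.139, -0.003, 2.78]
force: [0.1, 0.2, 0.4]
width: 55.6
```

```bash
python3 d.py 425.8 55.8 -24 2.78
```

```text
shift [ 0.0004 -0.0004  0.0294] turn 0.0
clk 14.425 pos [426.4  56.1   5.4] yaw 2.78 rp -3.139 -0.003 F [0.1 0.2 0.4] w 55.6
q [-0.075  0.693 -0.178  2.251  0.506  0.237  0.503]
```

Call:
move_arm(series=[[[0,0,0.008],0],[[0,0,0.015],0],[[0,0,0.015],0]])

```text
clock: 14.8
eef_pos: [426.4, 56.2, -9.8]
tool_rot: [-3.139, -0.003, 2.781]
force: [0.9, 0.3, 0.2]
width: 55.6
```

```bash
python3 d.py 425.8 55.8 -24 2.78
```

```text
shift [ 0.0004 -0.0006  0.0142] turn 0.001
clk 14.8 pos [426.4  56.2  -9.8] yaw 2.781 rp -3.139 -0.003 F [0.9 0.3 0.2] w 55.6
q [-0.029  0.733 -0.245  2.255  0.763  0.238  0.248]
```

Call:
move_arm(series=[[[0,-0.001,0.007],0],[[0,-0.001,0.014],0],[[0,-0.001,0.014],0]])

```text
clock: 15.18
eef_pos: [426.1, 55.3, -23.8]
tool_rot: [-3.139, -0.003, 2.781]
force: [-0.7, -0.5, -0.3]
width: 55.8
```

Call:
move_arm(series=[[[0,-0.001,0],0],[[0,-0.001,0],0],[[0,-0.001,0],0],[[0,-0.001,0],0]], claw=0)

```text
clock: 15.68
eef_pos: [426.0, 54.3, -23.2]
tool_rot: [-3.139, -0.002, 2.781]
force: [-1.7, -0.2, 5.2]
width: 26.3
```

```bash
python3 d.py 425.8 55.8 60 2.78
```

```text
shift [ 0.0009  0.0011 -0.0832] turn 0.001
clk 15.675 pos [426.   54.3 -23.2] yaw 2.781 rp -3.139 -0.002 F [-1.7 -0.2  5.2] w 26.3
q [-1.000e-03  7.670e-01 -2.810e-01  2.259e+00  9.600e-01  2.380e-01
  5.800e-02]
```

Call:
move_arm(series=[[[0,0,-0.03],0],[[0,0,-0.06],0],[[0,0,-0.09],0],[[-0.05,0,-0.1],-0.15],[[-0.1,0,-0.1],-0.3]])

```text
clock: 16.3
eef_pos: [521.3, 18.8, 78.0]
tool_rot: [-3.14, -0.001, 3.087]
force: [-0.1, 0.5, -3.7]
width: 26.8
```

```bash
python3 d.py 572.4 10.8 50 3.275
```

```text
shift [-0.0515 -0.0051  0.028 ] turn -0.188
clk 16.3 pos [521.3  18.8  78. ] yaw 3.087 rp -3.14 -0.001 F [-0.1  0.5 -3.7] w 26.8
q [ 0.384  0.722 -0.737  1.967  0.723  0.738  0.723]
```

Call:
move_arm(series=[[[-0.03,-0.003,0],-0.1],[[-0.0515,-0.005,0.01],-0.188],[[-0.0515,-0.005,0.028],-0.188],[[-0.0515,-0.005,0.028],-0.188]])

```text
clock: 16.8
eef_pos: [569.0, 10.5, 47.8]
tool_rot: [-3.14, -0.008, -3.009]
force: [-0.2, 0.0, -3.0]
width: 26.6
```

```bash
python3 d.py 572.4 10.8 12 3.275 572.4 10.8 0 3.275
```

```text
shift [-0.0037 -0.0001  0.0358] turn -0.0
shift [-0.0038 -0.0001  0.0478] turn -0.0
clk 16.8 pos [569.   10.5  47.8] yaw -3.009 rp -3.14 -0.008 F [-0.2  0.  -3. ] w 26.6
q [ 0.39   0.834 -0.754  1.848  0.789  0.798  0.914]
```

Call:
move_arm(series=[[[-0.003,0,0.018],0],[[-0.0035,0,0.036],0],[[-0.0035,0,0.036],0],[[-0.0035,0,0.036],0]])

```text
clock: 17.3
eef_pos: [572.2, 11.2, 11.8]
tool_rot: [-3.14, -0.007, -3.008]
force: [-0.7, 0.4, -2.3]
width: 26.8
```

```bash
python3 d.py 572.4 10.8 0 3.275;python3 -c "
from h import *
im=get_image('scene');cv2.imwrite('pics/s9.png',im);crop(im,190,190,350,300,5,'s9c.png')
x=np.array([.991,.133,0]);y=np.array([-.133,.991,0]);c=np.array([578.67,11.63,0])
print([proj('scene',c+x*26.5+y*k+[0,0,26]).round(1) for k in(-8.5,8.5)],[proj('scene',c+x*25+y*k+[0,0,35]).round(1) for k in(-7,7)],[proj('scene',c+x*11+y*k+[0,0,71]).round(1) for k in(-14,14)])"
```

```text
shift [-0.0002 -0.0004  0.0118] turn -0.0
clk 17.3 pos [572.2  11.2  11.8] yaw -3.008 rp -3.14 -0.007 F [-0.7  0.4 -2.3] w 26.8
q [ 0.363  0.885 -0.71   1.854  0.843  0.744  0.873]
[array([272.6, 270.2]), array([280.3, 271.6])] [array([273.4, 266.4]), array([279.8, 267.6])] [array([272.2, 248. ]), array([285. , 250.2])]
```

View pics/s9c.png

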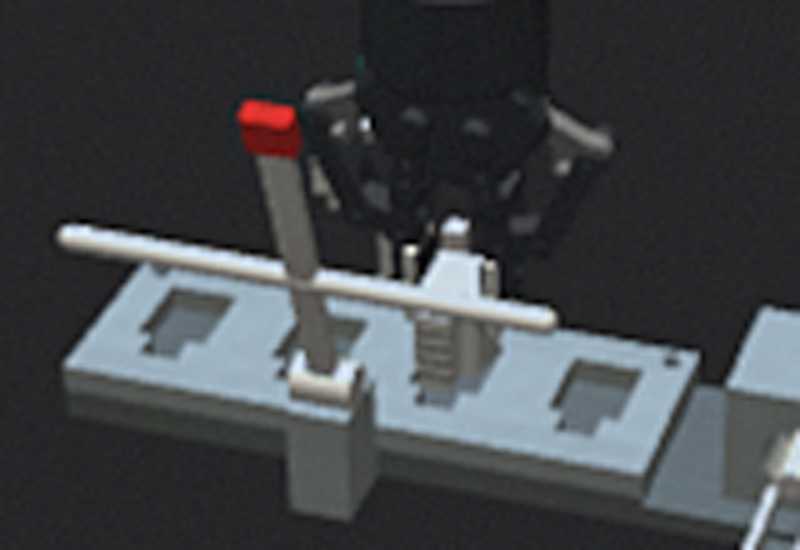

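Call:
move_arm(series=[[[0,0,0.005],0],[[0,0,0.01],0],[[0,0,0.014],0],[[0,0,0.014],0]])

```text
clock: 17.85
eef_pos: [572.1, 11.1, -2.3]
tool_rot: [-3.14, -0.008, -3.009]
force: [0.0, 0.1, -3.2]
width: 26.5
```

```bash
python3 d.py 572.4 10.8 -9.2 3.275
```

```text
shift [-0.0004 -0.0004  0.0069] turn -0.0
clk 17.85 pos [572.1  11.1  -2.3] yaw -3.009 rp -3.14 -0.008 F [ 0.   0.1 -3.2] w 26.5
q [ 0.352  0.904 -0.692  1.858  0.866  0.72   0.855]
```

Call:
move_arm(series=[[[0,0,0.003],0],[[0,0,0.005],0],[[0,0,0.0065],0],[[0,0,0.0065],0]])

```text
clock: 18.35
eef_pos: [572.1, 11.1, -8.8]
tool_rot: [-3.14, -0.007, -3.009]
force: [0.3, -0.5, -2.8]
width: 27.1
```

Call:
move_arm(series=[[[0,0,0.002],0],[[0,0,0.002],0]])

```text
clock: 18.6
eef_pos: [572.1, 11.1, -9.1]
tool_rot: [-3.139, -0.007, -3.008]
force: [-3.8, -1.1, 11.2]
width: 26.7
```

Call:
move_arm(series=[[[0,0,-0.0005],0],[[0,0,-0.001],0],[[0,0,-0.001],0]], claw=0.55)

```text
clock: 18.98
eef_pos: [572.3, 11.2, -8.1]
tool_rot: [-3.139, -0.007, -3.008]
force: [0.7, 0.8, -0.1]
width: 46.7
```

Call:
move_arm(series=[[[0,0,-0.02],0],[[0,0,-0.05],0],[[0,0,-0.1],0],[[0.05,0,-0.1],0],[[0.1,0,-0.1],0]])

```text
clock: 19.6
eef_pos: [473.5, -1.6, 94.2]
tool_rot: [-3.139, -0.004, -3.009]
force: [0.0, 0.2, -0.0]
width: 46.9
```

```bash
python3 -c "
from h import *
t=get_image('top');cv2.imwrite('pics/t10.png',t);im=get_image('scene');cv2.imwrite('pics/s10.png',im)
for n,(x,y) in dict(B=(407,279),C=(480,207)).items():print(n,*die(t,x,y,t=145))
print('P2',*die(t,345,205,z=50,t=200))
"; python3 d.py 416.3 -129 50 3.676
```

```text
B [ 420.31832886 -125.34693909] 1.5729455 [86.75991821289062, 88.2987060546875]
C [ 580.57427979 -292.24713135] -0.27331552 [29.42647933959961, 51.14265823364258]
P2 [579.96368408  12.81936073] 0.14643596 [27.8669376373291, 50.11766815185547]
shift [ 0.0667 -0.1171  0.0448] turn -0.399
clk 19.7 pos [467.2  -3.7  93.2] yaw -3.007 rp -3.136 -0.013 F [ 0.8  0.1 -0.3] w 46.8
q [ 0.484  0.664 -0.814  2.086  0.748  0.728  0.882]
```

```bash
python3 d.py 573.9 -290.4 60 2.87
```

```text
shift [-0.0676 -0.2983  0.0341] turn 0.407
clk 19.7 pos [467.2  -3.7  93.2] yaw -3.007 rp -3.136 -0.013 F [ 0.8  0.1 -0.3] w 46.8
q [ 0.484  0.664 -0.814  2.086  0.748  0.728  0.882]
```

Call:
move_arm(series=[[[0,-0.06,0],0],[[-0.01,-0.12,0],0.1],[[-0.02,-0.18,0],0.2],[[-0.04,-0.23,0],0.3],[[-0.065,-0.28,0.01],0.4]])

```text
clock: 20.32
eef_pos: [570.8, -274.8, 86.0]
tool_rot: [-3.131, -0.007, 2.872]
force: [1.2, 1.1, 0.5]
width: 47.0
```

```bash
python3 d.py 573.9 -290.4 30 2.87;python3 -c "
from h import *
t=get_image('top');cv2.imwrite('pics/t11.png',t)
for n,(x,y) in dict(B=(407,279),C=(480,207)).items():print(n,*die(t,x,y,t=145))"
```

```text
shift [-0.0075 -0.0137  0.0561] turn 0.002
clk 20.325 pos [ 570.8 -274.8   86. ] yaw 2.872 rp -3.131 -0.007 F [1.2 1.1 0.5] w 47.0
q [ 0.806  0.833 -0.718  1.644  0.666  0.932  1.135]
B [ 422.39331055 -125.45656586] 0.53670406 [29.557538986206055, 51.899566650390625]
C [ 571.77380371 -289.82943726] -0.27796352 [29.2903995513916, 32.847328186035156]
```

Call:
move_arm(series=[[[-0.0075,-0.0137,0.02],0],[[-0.0075,-0.0137,0.056],0],[[-0.0075,-0.0137,0.056],0],[[-0.0075,-0.0137,0.056],0]])

```text
clock: 20.88
eef_pos: [577.9, -298.5, 29.7]
tool_rot: [-3.128, -0.001, 2.863]
force: [0.7, 0.6, 0.2]
width: 47.2
```

```bash
python3 d.py 573.9 -290.4 -24 2.87
```

```text
shift [0.0061 0.0074 0.0536] turn -0.007
clk 20.875 pos [ 577.9 -298.5   29.7] yaw 2.863 rp -3.128 -0.001 F [0.7 0.6 0.2] w 47.2
q [ 0.8    0.917 -0.667  1.63   0.727  0.859  1.119]
```

Call:
move_arm(series=[[[0.006,0.0074,0.01],-0.007],[[0.006,0.0074,0.03],-0.007],[[0.006,0.0074,0.048],-0.007],[[0.006,0.0074,0.053],-0.007],[[0.006,0.0074,0.053],-0.007]])

```text
clock: 21.5
eef_pos: [573.6, -290.2, -24.2]
tool_rot: [-3.128, -0.002, 2.87]
force: [0.1, -0.0, 0.7]
width: 47.1
```

```bash
python3 d.py 573.9 -290.4 -24 2.87
```

```text
shift [-0.0003 -0.0001 -0.0002] turn -0.0
clk 21.5 pos [ 573.6 -290.2  -24.2] yaw 2.87 rp -3.128 -0.002 F [ 0.1 -0.   0.7] w 47.1
q [ 0.769  0.978 -0.617  1.666  0.789  0.765  1.062]
```

Call:
move_arm(series=[[[0,0,0],0],[[0,0,0],0],[[0,0,0],0],[[0,0,0],0]], claw=0)

```text
clock: 22.0
eef_pos: [574.3, -290.5, -23.6]
tool_rot: [-3.128, -0.001, 2.87]
force: [-0.6, 0.5, 3.8]
width: 26.8
```

Call:
move_arm(series=[[[0,0,-0.03],0],[[0,0,-0.06],0],[[0,0.01,-0.1],0],[[0.0,0.05,-0.1],-0.1],[[0,0.1,-0.1],-0.2]])

```text
clock: 22.62
eef_pos: [600.9, -193.8, 75.0]
tool_rot: [-3.127, -0.004, 3.07]
force: [0.5, 0.5, -2.6]
width: 27.0
```

```bash
python3 -c "
import numpy as np
m=np.array([582.80,-19.09]);x=np.array([.9911,.1332]);y=np.array([-.1332,.9911])
print('p0 tcp',m-93*y-7.3*x,'p1 c',m-31*y)"; python3 d.py 588 -112.2 60 3.275
```

```text
p0 tcp [ 587.95257 -112.23466] p1 c [586.9292 -49.8141]
shift [0.0187 0.0807 0.0139] turn -0.205
clk 22.625 pos [ 600.9 -193.8   75. ] yaw 3.07 rp -3.127 -0.004 F [ 0.5  0.5 -2.6] w 27.0
q [ 0.683  0.853 -0.745  1.662  0.716  0.923  1.151]
```

Call:
move_arm(series=[[[0.008,0.04,0],-0.1],[[0.0187,0.0807,0.01],-0.205],[[0.0187,0.0807,0.014],-0.205],[[0.0187,0.0807,0.014],-0.205],[[0.0187,0.0807,0.014],-0.205]])

```text
clock: 23.25
eef_pos: [588.0, -113.9, 59.7]
tool_rot: [-3.127, -0.007, -3.011]
force: [0.5, -1.1, -2.8]
width: 27.1
```

```bash
python3 d.py 588 -112.2 12 3.275
```

```text
shift [-0.0006  0.0023  0.0476] turn -0.003
clk 23.25 pos [ 588.  -113.9   59.7] yaw -3.011 rp -3.127 -0.007 F [ 0.5 -1.1 -2.8] w 27.1
q [ 0.589  0.849 -0.771  1.763  0.778  0.87   1.151]
```

Call:
move_arm(series=[[[-0.0006,0.0023,0.02],-0.003],[[-0.0006,0.0023,0.04],-0.003],[[-0.0006,0.0023,0.0475],-0.003],[[-0.0006,0.0023,0.0475],-0.003],[[-0.0006,0.0023,0.0475],-0.003]])

```text
clock: 23.88
eef_pos: [588.4, -112.0, 12.4]
tool_rot: [-3.127, -0.007, -3.008]
force: [0.5, -0.5, -1.4]
width: 27.0
```

```bash
python3 d.py 588 -112.2 -2 3.275
```

```text
shift [0.0004 0.0001 0.0145] turn 0.0
clk 23.875 pos [ 588.4 -112.    12.4] yaw -3.008 rp -3.127 -0.007 F [ 0.5 -0.5 -1.4] w 27.0
q [ 0.558  0.91  -0.72   1.784  0.845  0.794  1.098]
```

Call:
move_arm(series=[[[0.0004,0,0.006],0],[[0.0004,0,0.011],0],[[0.0004,0,0.0145],0],[[0.0004,0,0.0145],0]])

```text
clock: 24.38
eef_pos: [587.7, -112.3, -2.4]
tool_rot: [-3.128, -0.007, -3.008]
force: [0.9, 0.3, -1.6]
width: 26.8
```

```bash
python3 d.py 588 -112.2 -9.5 3.275
```

```text
shift [-0.0004  0.0001  0.0071] turn 0.0
clk 24.375 pos [ 587.7 -112.3   -2.4] yaw -3.008 rp -3.128 -0.007 F [ 0.9  0.3 -1.6] w 26.8
q [ 0.549  0.929 -0.702  1.789  0.866  0.77   1.082]
```

Call:
move_arm(series=[[[0,0,0.003],0],[[0,0,0.006],0],[[0,0,0.008],0],[[0,0,0.009],0]])

```text
clock: 24.88
eef_pos: [587.6, -112.4, -9.6]
tool_rot: [-3.126, -0.007, -3.008]
force: [-6.3, -0.7, 20.4]
width: 27.3
```

Call:
move_arm(series=[[[0,0,0],0],[[0,0,-0.0005],0],[[0,0,-0.0005],0]], claw=0.5)

```text
clock: 25.25
eef_pos: [587.7, -112.4, -9.2]
tool_rot: [-3.126, -0.007, -3.008]
force: [0.1, 0.6, -0.4]
width: 42.4
```

Call:
move_arm(series=[[[0,0,-0.02],0],[[0,0,-0.05],0],[[0,0,-0.1],0],[[0.03,0.02,-0.1],0],[[0.06,0.04,-0.1],0]])

```text
clock: 25.88
eef_pos: [523.6, -78.7, 92.5]
tool_rot: [-3.126, -0.005, -3.009]
force: [-0.4, 0.0, -0.1]
width: 42.6
```

```bash
python3 -c "
from h import *
t=get_image('top');cv2.imwrite('pics/t12.png',t);im=get_image('scene');cv2.imwrite('pics/s12.png',im)
for n,(x,y) in dict(B=(407,279)).items():print(n,*die(t,x,y,t=145))
for n,(x,y) in dict(P2=(345,205),P0=(400,197)).items():print(n,*die(t,x,y,z=50,t=200))
"; python3 d.py 416.4 -129 60 3.676
```

```text
B [ 422.38522339 -125.44296265] 0.5367038 [29.58920669555664, 51.899566650390625]
P2 [580.05786133  13.07072639] 0.11768721 [27.7962646484375, 49.92123794555664]
P0 [ 607.66741943 -134.69906616] 3.1302829 [35.287105560302734, 53.65444564819336]
shift [ 0.1094 -0.0363  0.0337] turn -0.397
clk 25.975 pos [520.  -77.5  92. ] yaw -3.004 rp -3.126 -0.01 F [ 0.4 -0.3  0.1] w 42.5
q [ 0.596  0.727 -0.808  1.941  0.749  0.814  1.067]
```

Call:
move_arm(series=[[[0.03,-0.01,0],-0.1],[[0.06,-0.02,0],-0.2],[[0.09,-0.03,0.015],-0.3],[[0.109,-0.036,0.034],-0.397],[[0.109,-0.036,0.034],-0.397]], claw=0.6)

```text
clock: 26.6
eef_pos: [415.6, -129.8, 59.4]
tool_rot: [-3.131, -0.017, -2.609]
force: [0.6, 0.8, -0.6]
width: 51.3
```

```bash
python3 d.py 416.4 -129 20 3.676;python3 -c "
from h import *
t=get_image('top');cv2.imwrite('pics/t13.png',t)
for n,(x,y) in dict(P2=(345,205),P0=(400,197)).items():print(n,*die(t,x,y,z=50,t=200))"
```

```text
shift [-0.0018  0.0006  0.0394] turn -0.002
clk 26.6 pos [ 415.6 -129.8   59.4] yaw -2.609 rp -3.131 -0.017 F [ 0.6  0.8 -0.6] w 51.3
q [ 0.785  0.715 -0.846  2.199  0.953  0.67   1.342]
P2 [579.99047852  13.01861572] 0.11314177 [27.884620666503906, 49.795127868652344]
P0 [ 595.83343506 -110.68147278] 0.13854791 [27.937862396240234, 49.847835540771484]
```

Call:
move_arm(series=[[[-0.0018,0.0006,0.02],0],[[-0.0018,0.0006,0.04],0],[[-0.0018,0.0006,0.055],0],[[-0.0018,0.0006,0.06],0],[[-0.0018,0.0006,0.06],0]])

```text
clock: 27.28
eef_pos: [420.0, -128.0, 0.6]
tool_rot: [-3.13, -0.013, -2.61]
force: [0.2, -0.2, 0.6]
width: 51.3
```

```bash
python3 d.py 416.4 -129 -24 3.676
```

```text
shift [0.0033 0.0013 0.0246] turn -0.002
clk 27.275 pos [ 420.  -128.     0.6] yaw -2.61 rp -3.13 -0.013 F [ 0.2 -0.2  0.6] w 51.3
q [ 0.689  0.809 -0.711  2.224  1.155  0.562  1.164]
```

Call:
move_arm(series=[[[0.0033,0.0013,0.005],0],[[0.0033,0.0013,0.015],0],[[0.0033,0.0013,0.0245],0],[[0.0033,0.0013,0.0245],0],[[0.0033,0.0013,0.0245],0]])

```text
clock: 27.9
eef_pos: [416.7, -129.0, -23.5]
tool_rot: [-3.129, -0.012, -2.61]
force: [-0.0, 0.6, -1.0]
width: 51.2
```

Call:
move_arm(series=[[[0,0,0],0],[[0,0,0],0],[[0,0,0],0],[[0,0,0],0]], claw=0)

```text
clock: 28.4
eef_pos: [416.9, -129.1, -22.9]
tool_rot: [-3.128, -0.012, -2.61]
force: [-0.5, -0.2, 4.9]
width: 26.8
```

Call:
move_arm(series=[[[0,0,-0.03],0],[[0,0,-0.06],0],[[0,0,-0.1],0],[[-0.05,0,-0.1],0.1],[[-0.1,0,-0.1],0.2]])

```text
clock: 29.02
eef_pos: [504.4, -77.5, 76.7]
tool_rot: [-3.125, -0.008, -2.816]
force: [0.8, -0.2, -2.1]
width: 26.9
```

```bash
python3 -c "
import numpy as np
print(np.array([586.93,-49.81])-6.5*np.array([.9911,.1332]))"; python3 d.py 580.2 -50.7 60 3.275
```

```text
[580.48785 -50.6758 ]
shift [-0.0805  0.0014  0.016 ] turn 0.193
clk 29.025 pos [504.4 -77.5  76.7] yaw -2.816 rp -3.125 -0.008 F [ 0.8 -0.2 -2.1] w 26.9
q [ 0.606  0.738 -0.813  1.998  0.811  0.77   1.19 ]
```

Call:
move_arm(series=[[[-0.04,0.001,0],0.1],[[-0.08,0.001,0.01],0.193],[[-0.08,0.001,0.016],0.193],[[-0.08,0.001,0.016],0.193],[[-0.08,0.001,0.016],0.193]])

```text
clock: 29.65
eef_pos: [578.5, -52.0, 60.0]
tool_rot: [-3.123, -0.006, -3.009]
force: [0.7, 0.2, -1.6]
width: 26.8
```

```bash
python3 d.py 580.4 -50.7 14 3.275
```

```text
shift [-0.0023  0.0019  0.0459] turn -0.001
clk 29.65 pos [578.5 -52.   60. ] yaw -3.009 rp -3.123 -0.006 F [ 0.7  0.2 -1.6] w 26.8
q [ 0.479  0.82  -0.745  1.814  0.767  0.829  1.041]
```

Call:
move_arm(series=[[[-0.0023,0.0019,0.02],0],[[-0.0023,0.0019,0.04],0],[[-0.0023,0.0019,0.046],0],[[-0.0023,0.0019,0.046],0],[[-0.0023,0.0019,0.046],0]])

```text
clock: 30.28
eef_pos: [580.8, -50.4, 14.3]
tool_rot: [-3.124, -0.005, -3.009]
force: [0.3, 0.4, -2.1]
width: 26.5
```

```bash
python3 d.py 580.4 -50.7 -2 3.275
```

```text
shift [0.0004 0.0001 0.0163] turn -0.0
clk 30.275 pos [580.8 -50.4  14.3] yaw -3.009 rp -3.124 -0.005 F [ 0.3  0.4 -2.1] w 26.5
q [ 0.444  0.882 -0.69   1.83   0.834  0.755  0.986]
```

Call:
move_arm(series=[[[0.0004,0.0001,0.006],0],[[0.0004,0.0001,0.011],0],[[0.0004,0.0001,0.016],0],[[0.0004,0.0001,0.016],0]])

```text
clock: 30.78
eef_pos: [579.9, -50.7, -2.3]
tool_rot: [-3.124, -0.006, -3.009]
force: [0.4, 0.0, -0.9]
width: 26.4
```

```bash
python3 d.py 580.4 -50.7 -9 3.275
```

```text
shift [-0.0005  0.0001  0.0067] turn -0.0
clk 30.775 pos [579.9 -50.7  -2.3] yaw -3.009 rp -3.124 -0.006 F [ 0.4  0.  -0.9] w 26.4
q [ 0.433  0.904 -0.669  1.836  0.859  0.728  0.966]
```

Call:
move_arm(series=[[[-0.0003,0,0.003],0],[[-0.0003,0,0.006],0],[[-0.0003,0,0.008],0],[[-0.0003,0,0.009],0]])

```text
clock: 31.28
eef_pos: [580.4, -50.9, -8.9]
tool_rot: [-3.122, -0.006, -3.009]
force: [-7.0, -1.7, 25.9]
width: 26.8
```

Call:
move_arm(series=[[[0,0,0],0],[[0,0,-0.0005],0],[[0,0,-0.0005],0]], claw=0.5)

```text
clock: 31.65
eef_pos: [580.4, -50.9, -8.6]
tool_rot: [-3.122, -0.006, -3.009]
force: [0.0, -0.2, -0.4]
width: 42.6
```

Call:
move_arm(series=[[[0,0,-0.02],0],[[0,0,-0.05],0],[[0,0,-0.1],0],[[0.06,0,-0.15],0],[[0.12,0,-0.2],0]])

```text
clock: 32.28
eef_pos: [484.9, -59.6, 174.1]
tool_rot: [-3.121, -0.005, -3.008]
force: [0.6, 0.2, 0.5]
width: 42.2
```

```bash
python3 -c "
from h import *
t=get_image('top');cv2.imwrite('pics/t14.png',t);im=get_image('scene');cv2.imwrite('pics/s14.png',im)
for n,(x,y) in dict(P2=(345,205),P1=(372,201),P0=(400,197)).items():print(n,*die(t,x,y,z=50,t=200,r=15))
q=two((243.4,215.3),(358.2,132.5));print('tab',q)
d=q-np.array([647.2,-10.4,58]);print(d@[.991,.133,0],d@[-.133,.991,0],d[2])
crop(im,190,180,350,300,5,'s14c.png')
"; python3 d.py 600 0 200 3.275
```

```text
P2 [579.96789551  13.05207825] 0.1189782 [27.730304718017578, 49.7488899230957]
P1 [587.18829346 -49.40190506] 0.122255355 [28.084537506103516, 50.132591247558594]
P0 [ 601.39794922 -109.31330872] 0.23523095 [28.370426177978516, 38.361270904541016]
tab [692.74522859  -4.94007888 202.08339678]
45.86149104610127 -0.6467335681500113 144.08339677740807
shift [-0.1238  0.0438 -0.0256] turn 0.0
clk 32.375 pos [483.1 -60.6 176. ] yaw -3.008 rp -3.117 -0.004 F [ 0.7 -0.1  0.4] w 42.7
q [ 0.658  0.558 -0.905  1.968  0.591  0.904  1.143]
```

View pics/s14c.png

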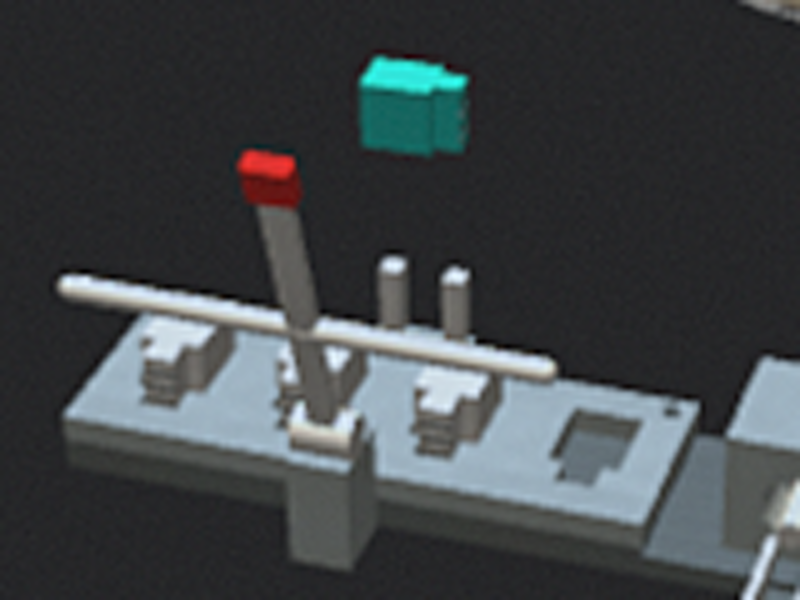

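Call:
move_arm(series=[[[-0.02,0,-0.045],0],[[-0.07,0.02,-0.05],0],[[-0.12,0.03,-0.05],0],[[-0.17,0.03,-0.05],0],[[-0.2,0.03,-0.05],0]])

```text
clock: 33.0
eef_pos: [679.5, -1.8, 224.6]
tool_rot: [-3.119, -0.003, -3.007]
force: [0.1, -0.3, 0.6]
width: 42.8
```

```bash
python3 d.py 692.4 -4.3 215 3.275
```

```text
shift [-0.0125 -0.004   0.0097] turn 0.001
clk 33.0 pos [679.5  -1.8 224.6] yaw -3.007 rp -3.119 -0.003 F [ 0.1 -0.3  0.6] w 42.8
q [ 0.381  0.77  -0.851  1.371  0.604  1.27   1.194]
```

Call:
move_arm(series=[[[-0.0125,-0.004,0.005],0],[[-0.0125,-0.004,0.01],0],[[-0.0125,-0.004,0.01],0]])

```text
clock: 33.38
eef_pos: [691.4, -4.3, 214.3]
tool_rot: [-3.119, -0.005, -3.007]
force: [-0.7, 0.7, -0.5]
width: 42.5
```

```bash
python3 d.py 692.4 -4.3 152 3.275
```

```text
shift [-0.0013  0.0013  0.0623] turn 0.001
clk 33.375 pos [691.4  -4.3 214.3] yaw -3.007 rp -3.119 -0.005 F [-0.7  0.7 -0.5] w 42.5
q [ 0.371  0.797 -0.842  1.343  0.615  1.272  1.202]
```

Call:
move_arm(series=[[[-0.001,0.001,0.02],0],[[-0.001,0.001,0.04],0],[[-0.001,0.001,0.06],0],[[-0.001,0.001,0.062],0]])

```text
clock: 33.88
eef_pos: [690.6, -5.3, 149.5]
tool_rot: [-3.119, -0.009, -3.007]
force: [0.3, 0.7, 0.2]
width: 42.5
```

```bash
python3 d.py 692.4 -4.3 152 3.275; python3 -c "
from h import *
im=get_image('scene');cv2.imwrite('pics/s15.png',im);crop(im,190,140,330,290,4,'s15c.png')"
```

```text
shift [-0.0019  0.0007 -0.0025] turn 0.001
clk 33.875 pos [690.6  -5.3 149.5] yaw -3.007 rp -3.119 -0.009 F [0.3 0.7 0.2] w 42.5
q [ 0.365  0.856 -0.811  1.413  0.664  1.165  1.159]
```

View pics/s15c.png

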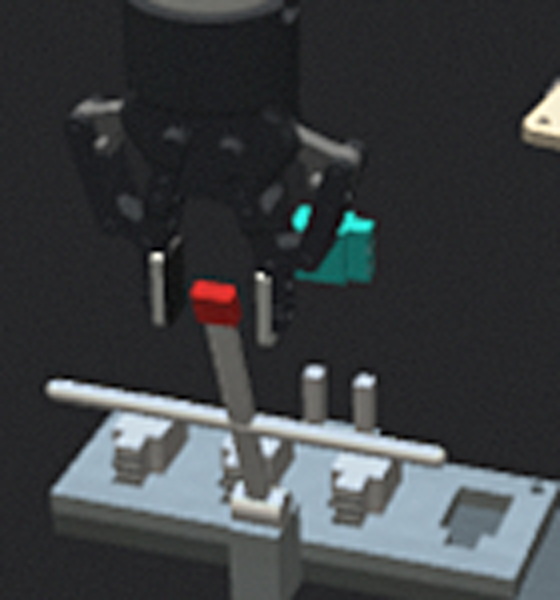

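Call:
move_arm(series=[[[0,0,0],0],[[0,0,0],0],[[0,0,0],0],[[0,0,0],0]], claw=0)

```text
clock: 34.42
eef_pos: [692.2, -6.1, 151.4]
tool_rot: [-3.117, -0.006, -3.008]
force: [2.6, -4.8, 2.7]
width: 18.4
```

Call:
move_arm(series=[[[0.008,0,-0.003],0],[[0.017,0,-0.005],0],[[0.0265,0,-0.006],0],[[0.0265,0,-0.006],0]])

```text
clock: 34.92
eef_pos: [664.6, -9.9, 157.7]
tool_rot: [-3.117, -0.007, -3.008]
force: [1.8, -4.0, -2.6]
width: 18.8
```

Call:
move_arm(series=[[[0.015,-0.0005,-0.001],0],[[0.03,-0.001,-0.001],0],[[0.045,-0.001,0.001],0],[[0.0595,-0.001,0.0043],0],[[0.0595,-0.001,0.0043],0]])

```text
clock: 35.55
eef_pos: [605.3, -17.9, 154.4]
tool_rot: [-3.118, -0.007, -3.007]
force: [1.3, -0.8, -0.3]
width: 18.2
```

Call:
move_arm(series=[[[0.014,0,0.005],0],[[0.028,0,0.011],0],[[0.041,0,0.019],0],[[0.053,0,0.027],0],[[0.053,0,0.027],0]])

```text
clock: 36.17
eef_pos: [552.0, -25.3, 128.3]
tool_rot: [-3.118, -0.009, -3.006]
force: [-2.6, -1.6, 5.0]
width: 18.2
```

```bash
cat > k.py <<'E'
from h import *
im=get_image('scene');t=get_image('top')
def red(im):
    h=cv2.cvtColor(im,cv2.COLOR_BGR2HSV);m=((h[:,:,1]>150)&((h[:,:,0]<6)|(h[:,:,0]>174))&(h[:,:,2]>70)).astype(np.uint8)
    _,_,st,ce=cv2.connectedComponentsWithStats(m);return [(s.tolist(),c.round(1).tolist()) for s,c in zip(st[1:],ce[1:]) if s[4]>8]
print('scene',red(im),'top',red(t))
H=np.array([647.2,-10.4,58]);x=np.array([.991,.133,0])
print('expected scene',[(a,proj('scene',H-150*np.cos(a)*x+[0,0,150*np.sin(a)]).round(1).tolist()) for a in(1.3,1.1,.9,.7,.5,.3,.1,0)])
cv2.imwrite('pics/k.png',im)
E
python3 k.py; python3 d.py 600 0 0 3.275
```

```text
scene [([263, 188, 10, 11, 96], [267.7, 192.9])] top [([270, 231, 10, 6, 52], [274.6, 233.8])]
expected scene [(1.3, [260.4, 194.0]), (1.1, [265.4, 192.5]), (0.9, [269.9, 193.9]), (0.7, [273.5, 198.1]), (0.5, [276.3, 204.6]), (0.3, [278.3, 213.2]), (0.1, [279.3, 223.4]), (0, [279.5, 228.9])]
shift [-0.0518  0.0217  0.1275] turn 0.002
clk 36.275 pos [552.3 -25.3 128.5] yaw -3.006 rp -3.118 -0.009 F [-3.7 -0.7  6.1] w 18.4
q [ 0.496  0.706 -0.833  1.84   0.682  0.918  1.041]
```

Call:
move_arm(series=[[[0.009,0,0.011],0],[[0.018,0,0.023],0],[[0.0265,0,0.035],0],[[0.0345,0,0.048],0],[[0.0345,0,0.048],0]])

```text
clock: 36.9
eef_pos: [514.3, -30.6, 80.1]
tool_rot: [-3.118, -0.016, -3.005]
force: [-7.7, -0.5, 6.4]
width: 18.5
```

Call:
move_arm(series=[[[0.007,0,0.014],0],[[0.012,0,0.028],0],[[0.015,0,0.042],0],[[0.0175,0,0.056],0],[[0.0175,0,0.056],0]])

```text
clock: 37.52
eef_pos: [495.2, -33.1, 23.6]
tool_rot: [-3.119, -0.018, -3.004]
force: [-4.0, 1.4, 2.3]
width: 18.6
```

```bash
python3 k.py; python3 d.py 600 0 0 3.275
```

```text
scene [([273, 215, 9, 10, 54], [277.8, 218.5])] top [([270, 231, 10, 6, 52], [274.6, 233.8])]
expected scene [(1.3, [260.4, 194.0]), (1.1, [265.4, 192.5]), (0.9, [269.9, 193.9]), (0.7, [273.5, 198.1]), (0.5, [276.3, 204.6]), (0.3, [278.3, 213.2]), (0.1, [279.3, 223.4]), (0, [279.5, 228.9])]
shift [-0.1087  0.019   0.0219] turn 0.004
clk 37.625 pos [495.3 -33.2  24.2] yaw -3.004 rp -3.119 -0.018 F [-6.1  2.8  1. ] w 18.6
q [ 0.435  0.79  -0.683  2.051  0.89   0.648  0.837]
```

Call:
move_arm(series=[[[0,0,0.005],0],[[0.0005,0,0.01],0],[[0.0005,0,0.014],0],[[0.0005,0,0.014],0]])

```text
clock: 38.12
eef_pos: [494.0, -33.3, 10.4]
tool_rot: [-3.119, -0.019, -3.004]
force: [-4.3, 1.1, 2.0]
width: 18.3
```

Call:
move_arm(series=[[[0,0,0.004],0],[[0,0,0.006],0],[[0,0,0.006],0]])

```text
clock: 38.5
eef_pos: [493.8, -33.3, 4.4]
tool_rot: [-3.119, -0.019, -3.004]
force: [-4.0, 0.1, 1.8]
width: 18.4
```

```bash
python3 k.py; python3 d.py 600 0 0 3.275
```

```text
scene [([274, 222, 8, 9, 41], [278.0, 224.9])] top [([270, 231, 10, 6, 52], [274.6, 233.8])]
expected scene [(1.3, [260.4, 194.0]), (1.1, [265.4, 192.5]), (0.9, [269.9, 193.9]), (0.7, [273.5, 198.1]), (0.5, [276.3, 204.6]), (0.3, [278.3, 213.2]), (0.1, [279.3, 223.4]), (0, [279.5, 228.9])]
shift [-0.1098  0.0185  0.0019] turn 0.004
clk 38.6 pos [493.8 -33.3   4.4] yaw -3.004 rp -3.119 -0.019 F [-4.6  0.7  1.9] w 18.2
q [ 0.412  0.819 -0.647  2.061  0.935  0.61   0.798]
```

Call:
move_arm(series=[[[-0.001,0,0.003],0],[[-0.001,0,0.006],0],[[-0.001,0,0.006],0]])

```text
clock: 38.98
eef_pos: [493.8, -33.3, -1.8]
tool_rot: [-3.12, -0.021, -3.004]
force: [-5.6, 0.7, 3.0]
width: 18.4
```

Call:
move_arm(series=[[[0,0,0.003],0],[[0,0,0.005],0],[[0,0,0.005],0]])

```text
clock: 39.35
eef_pos: [494.2, -33.5, -3.4]
tool_rot: [-3.116, -0.019, -3.004]
force: [-11.8, 0.2, 40.0]
width: 18.7
```

```bash
python3 k.py | head -1; python3 d.py 600 0 0 3.275
```

```text
scene [([274, 225, 8, 8, 39], [278.2, 227.6])] top [([270, 231, 10, 6, 51], [274.5, 233.7])]
shift [-0.1094  0.0185 -0.0059] turn 0.004
clk 39.45 pos [494.1 -33.5  -3.4] yaw -3.004 rp -3.116 -0.019 F [-12.    0.3  39.8] w 18.2
q [ 0.4    0.83  -0.63   2.064  0.957  0.596  0.778]
```

Call:
move_arm(series=[[[0,0,-0.0005],0],[[0,0,0.0],0],[[0,0,0.0],0]], claw=0.5)

```text
clock: 39.83
eef_pos: [494.6, -33.8, -3.7]
tool_rot: [-3.116, -0.018, -3.004]
force: [0.4, 1.4, 0.2]
width: 42.6
```

Call:
move_arm(series=[[[0,0,-0.03],0],[[0,0,-0.08],0],[[0,0,-0.14],0],[[0.04,0.05,-0.16],0],[[0.05,0.11,-0.16],0]])

```text
clock: 40.45
eef_pos: [432.7, 70.0, 155.3]
tool_rot: [-3.115, -0.017, -3.009]
force: [1.0, 0.4, -0.1]
width: 42.4
```

Call:
move_arm(series=[[[0.03,0.06,0],0],[[0.05,0.12,0],0],[[0.05,0.18,0],0],[[0.05,0.2,0],0]])

```text
clock: 40.95
eef_pos: [355.6, 266.1, 150.9]
tool_rot: [-3.118, -0.016, -3.004]
force: [0.6, -0.2, 0.3]
width: 42.5
```

```bash
python3 k.py; python3 -c "
from h import *
im=cv2.imread('pics/k.png');t=get_image('top');cv2.imwrite('pics/t16.png',t)
A=cv2.resize(im[190:330,190:490],None,fx=2.6,fy=2.6,interpolation=2);B=cv2.resize(t[165:285,250:550],None,fx=2.6,fy=2.6,interpolation=2)[:230]
cv2.imwrite('pics/c16.png',np.vstack([A,B]))
H=np.array([647.2,-10.4,58]);x=np.array([.991,.133,0])
print('top exp',[(a,proj('top',H-150*np.cos(a)*x+[0,0,150*np.sin(a)+5]).round(1).tolist()) for a in(.2,.1,0)])
for n,(u,v) in dict(P2=(345,205),P1=(372,201),P0=(400,197)).items():print(n,*die(t,u,v,z=50,t=200,r=13))"
```

```text
scene [([273, 225, 12, 8, 56], [279.5, 227.8])] top [([270, 231, 10, 6, 52], [274.6, 233.8]), ([360, 238, 10, 10, 83], [364.5, 242.6])]
expected scene [(1.3, [260.4, 194.0]), (1.1, [265.4, 192.5]), (0.9, [269.9, 193.9]), (0.7, [273.5, 198.1]), (0.5, [276.3, 204.6]), (0.3, [278.3, 213.2]), (0.1, [279.3, 223.4]), (0, [279.5, 228.9])]
top exp [(0.2, [365.8, 239.6]), (0.1, [365.1, 241.1]), (0, [364.4, 241.8])]
P2 [589.14526367  11.19943047] 1.5689833 [39.15351486206055, 56.219146728515625]
P1 [589.0970459  -47.55371857] 3.139607 [56.390438079833984, 56.70027542114258]
P0 [ 592.23138428 -110.19784546] -2.3257031 [44.36872482299805, 48.96862030029297]
```

View pics/c16.png

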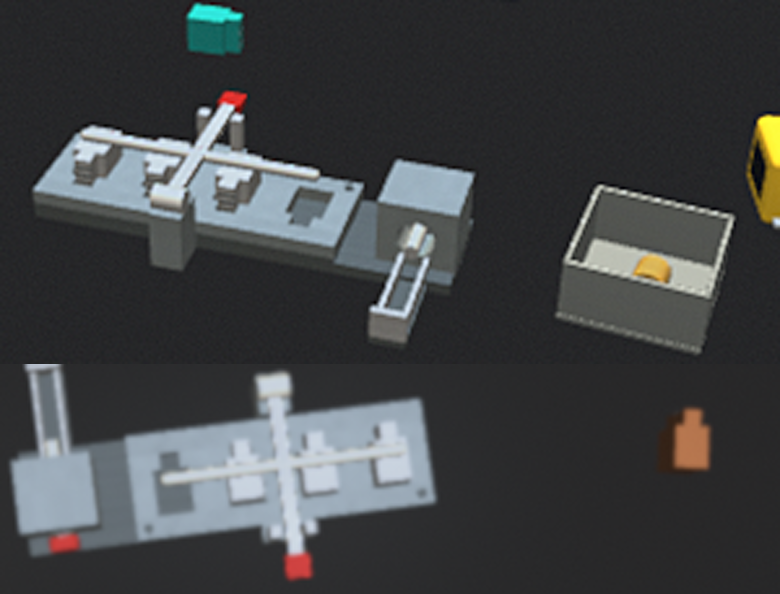

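```bash
python3 -c "
from h import *
s=read_state();print(s['clock'],s['force'].round(1));print(finish_job())"
```

```text
41.1 [-0.3 -1.6 -0.9]
the job is handed in; nothing more can be done
None
```

The job is done and handed in at about 41 s of robot time; no verdict comes back.

- **Bush:** I pushed the ejector rod to its stop and gripped the bush off the cradle. It now lies in the scrap bin, seen in both the mid-run and final pictures.
- **Dies:** Only three steel dies were on the cart, and they are seated in pockets 0, 1 and 2. Each went down to about the floor height and met a firm stop. Before the keeper closed, each die's top measured about 50 x 28 mm at the seated height in the top camera, in line with its pocket.
- **Keeper:** I gripped the tab, swung it down to a hard stop at about 40 N on the fingers, and released it. Both cameras place the tab within 1 px or so of its fully-down position, and the tongue lies between the prongs.
- **Left alone:** I never touched the flask, tape measure, coupling, or the turquoise and brown look-alikes.

**Disagreements found:**
- **TCP height:** The reported TCP height did not match the cameras. The real fingertips were about 37 mm higher than the state says, so my first push passed over the knob without touching it. I allowed for this from then on.
- **Tool tilt:** The tool drifted to about 1° to 1.5° of tilt during the run, with no visible effect on the fits.
- **Last die check:** My final automatic check of the dies was spoiled by the keeper lying over them. Their seating after closing rests on the earlier measurements and the last picture.

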